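Build a mini burger from the warming drawer

ROBOT

A 6-joint arm with a two-finger parallel gripper is mounted at the origin on the work surface. World frame = base frame: x ahead of the robot, y to its left, z up, the work surface at z = 0. Lengths are in m, angles in rad, forces in N, time in s.
With the tool pointing down it reaches from about 0.3 to 0.75 m from the base axis. Payload 8.5 kg.
Tool frame: the origin (TCP) lies between the finger pads; the fingertips stand 22 mm ahead of it and the grasp point (between the pads) lies 3 mm ahead of it; z points along the fingers, x is the direction in which the jaws open and shut, and the axes are right-handed (so a half turn about z gives the same grasp; the last joint's range is limited). The gripper opens to 88 mm and grips with 3 to 60 N. Pads are 18 mm wide; open, the fingers measure 123 mm over their backs; the gripper's body (75 mm by 187 mm) begins 45 mm behind the grasp point.
Start: joints at [1.074, 0.381, 1.297, -0, 1.464, -0.215], TCP at [0.153, 0.528, 0.261] pointing down, gripper open.
Joint ranges: [-3.11, 3.11], [-0.89, 2.33], [0.22, 2.48], [-1.42, 4.56], [0.17, 2.85], [-2.88, 2.88]. Speed limits (rad/s): [2.39, 2.39, 3.14, 3.14, 3.14, 3.14].

INTERFACE

Orientations are given as a 3x3 rotation matrix whose columns are the frame's x, y, z axes.
In Python, from plant import env, camera, trace, pinpoint gives the robot as it stands.
- The arm moves only by the tool step_arm, never from a script. Its arguments are lists of equal length, an entry for each row: "linear": the shift along the world's x, y, z in m, a list of three; "turn": the turn, a rotation vector about the world's x, y, z in rad, a list of three; "jaw": the opening in per cent of the stroke, from 0 (shut) to 100 (fully open). A call has 1 to 10 rows; each row is the pose to reach, as a shift and turn from the pose commanded when the call began; what a row does not reach only later rows make up. A row lasts 1/12 s, in which the tool goes at most 41.7 mm and 7.16 degrees, less where a joint would pass 70% of its speed; a pose out of reach is approached as far as the arm can. A call with a gripper value outside its range is refused whole. The fingers move at their own pace and stop on an object; "squeeze" is the grip in N (left out, the last holds). Time passes only in rows, so rows that repeat a pose let the fingers close. It gives the time, the measured TCP pose, the force and the opening at its end, in the units of the state.
- env.state(): the state, without advancing time (a new reading comes with each control period).
- camera(name): name is "scene" or "top" or "wrist"; returns a dict with "frame" (384x512x3 uint8, blue, green, red), "camera_matrix" (3x3 intrinsics, pixels), "T" (4x4, takes a point from camera to world coordinates); the wrist camera has in their place "mount" (4x4, takes a point from camera to tool coordinates, whose origin is the TCP and whose axes are the tool frame's). Camera axes: x right, y down, z forward; pixel columns grow to the right and rows downward; lengths in m; the calibration is good to about 2 mm. A picture is of the moment at which its call begins: read the wrist's pose just before it. There is no depth.
- env.close_job(): hands the job in, once; it reports no verdict.
Trained networks look in a picture, given as the dict that the camera call returned (one of the last four; its "shot" number tells which), for a name from the list of things; names that differ only in an ending like _2 or _b are one class to them, and where a whole thing is asked for, a point or a joint stands for the part that bears it (a point fixed in the world has none). Each returns a list of dicts, best first, with "confidence" (0 to 1); they miss things now and then, are a little off and sometimes report something else, mostly with a low value. They report only what shows in the picture. A call takes as long as a camera call. They do not tell look-alikes from the thing itself.
- trace(label, picture): "mask" (384x512 bool, what is visible of it) and "pixel" ([column, row] in pixels, amid what is visible of it).
- pinpoint(label, picture): "pixel" ([column, row] in pixels: a listed point, or the origin of a listed thing).
The state is a dict: "time_s": time; "q": joint angles; "dq": joint speeds; "joint_torque": joint torques, N m; "tool_pos": TCP position; "ee_rot": TCP orientation; "ft_force": force on the tool from outside, world axes, zero at the start; "ft_torque": the same for the moment, N m; "gripper_width": finger opening in m.
Only numpy, scipy, OpenCV 4.12 (cv2) and the standard library are available. Lean on these libraries where they do the work, as an engineer would, in place of code of your own. Each camera call takes 0.05 s, during which the arm holds its last target.

TASK

Build one mini burger on the white plate: the plain bottom bun in the middle of the plate, then every patty that is in the warming drawer, then every tomato slice from the board, and the sesame bun top, dome up, to finish, each layer flat and centred on the one below. Pull the drawer open to get at the patties and leave it pushed fully shut when you are done. Do not disturb the vase, the oil bottle and the sugar pot.

Things in the scene. Friction and masses are not known exactly. Their poses are not given: they have to be found in the camera images.
- warmer: brushed-steel keep-warm drawer unit fixed on the worktop at the robot's right, 260 deep x 380 wide x 90 mm high. Origin: centre of its underside; x points from its front to its back, so the drawer slides out along its -x (towards the plate); y runs across its width; z up.
- warmer_drawer0 (a joint): how far the drawer is pulled out, m: 0 shut, 0.18 at its stop; it starts nearly shut (0 to 0.012). It runs with about 1 N of friction (plus 4 N per m/s) and stays where it is left. The front panel is 15 mm thick, its top 78 mm above the worktop; shut, its outer face is 130 mm in front of the unit's origin. Pulled out by 0.15 or more it lays the patties open from above.
- warmer_tray (a point): point of the drawer's tray floor (22 mm above the worktop) on its centre line, 66 mm behind the inside of the front panel; moves with the drawer. The tray is open on top, inside 338 mm wide and 215 mm long, side walls up to 68 mm above the worktop. At the start the patties lie in a row across it, one within 20 mm of this point, the others about 93 mm to either side; one place may be empty.
- warmer_drawer0_handle (a point): middle of the drawer's black bar handle: round bar 11 mm thick, 120 mm long across the drawer front (along the unit's y), its axis 35 mm clear of the front panel and 52 mm above the worktop, held by two thin posts 51 mm either side of the middle. It moves with the drawer.
- board: wooden chopping board fixed on the worktop at the robot's left, 240 x 220 x 15 mm. Origin: centre of its underside, its top is at 15 mm.
- plate: loose round white side plate, 150 mm across, 14 mm high at its rim, in the middle of the worktop. Origin: centre of its underside; the flat inner floor is 5 mm above it.
- bun_base: bottom bun: flat golden-brown disc with cream faces, 62 mm across, 14 mm thick, on the board at the start. Origin: its middle (7 mm above its underside), z is the disc's axis; either side may face up.
- bun_top: bun top: golden-brown with sesame seeds, 62 mm across, 24 mm high, domed above with an upright edge up to 11 mm, flat below; on the board at the start. Origin: centre of its flat underside, z towards the dome.
- patty1: round dark brown patty with grill marks, rigid, 62 mm across, 12 mm thick, in the warming drawer at the start; absent in some runs. Origin: its middle, z is the disc's axis; either side may face up.
- patty2: round dark brown patty with grill marks, rigid, 62 mm across, 12 mm thick, in the warming drawer at the start; absent in some runs. Origin: its middle, z is the disc's axis; either side may face up.
- patty3: round dark brown patty with grill marks, rigid, 62 mm across, 12 mm thick, in the warming drawer at the start; absent in some runs. Origin: its middle, z is the disc's axis; either side may face up.
- tomato1: round red tomato slice, rigid, 62 mm across, 8 mm thick, on the board at the start; absent in some runs. Origin: its middle, z is the disc's axis; either side may face up.
- tomato2: round red tomato slice, rigid, 62 mm across, 8 mm thick, on the board at the start; absent in some runs. Origin: its middle, z is the disc's axis; either side may face up.
- vase: red vase, 84 mm across, 165 mm high, beyond the work; leave alone. Origin: centre of its underside.
- oil_bottle: red oil bottle with a black cap, 52 mm across, 140 mm high; leave alone. Origin: centre of its underside.
- sugar_pot: white lidded sugar pot, 72 mm across, 75 mm high; leave alone. Origin: centre of its underside.
Not all that is in view belongs to the job. Of the things that look like the bun_base, the smallest one is meant.

How it is judged:
By the outcome, as a careful person would: the job done as asked, in the order asked, and still so for the second after the job is handed in, with the robot touching nothing.
Of patty1, patty2, patty3 only 2 to 3 are there at a start; the rules pass over those that are not, and their reading is None.
Of tomato1, tomato2 only 1 to 2 are there at a start; the rules pass over those that are not, and their reading is None.
At some moment in a run one of bun_top, tomato1, tomato2 may be knocked a few centimetres aside while the robot is not near it.
Once in a run the grip may slacken for a moment while it holds something.
It also fails if it takes over 210 s, if anything falls off the work surface, if the arm or the gripper's body presses on something with over 40 N, if the wrist force passes 120 N, or if a joint passes its speed limit or range.

## Working session

There is one attempt and no reset: what is moved stays moved. The work goes in short steps, Python scripts to look and compute and a tool call to move; the robot and the scene stay as the last step left them, time stands still between calls to the robot, and variables do not carry over. Pictures are saved under pics/ and viewed, and the job is handed in when it is done.

Besides the shell and the picture viewer there is one more tool, called after "Request:" by a JSON object that holds its "fn" and its "kwargs". step_arm: Moves the arm, as the interface text tells. Its arguments: {"type":"object","properties":{"linear":{"type":"array"},"turn":{"type":"array"},"jaw":{"type":"array"},"squeeze":{"type":"number"}},"required":["linear","turn","jaw"]}

```bash
ls; mkdir -p pics
cat > h.py <<'E'
import numpy as np, cv2
from plant import env, camera, trace, pinpoint
def ray(pic,px,z,st=None):
    K=np.array(pic["camera_matrix"])
    if "T" in pic: T=np.array(pic["T"])
    else:
        M=np.eye(4);M[:3,:3]=np.array(st["ee_rot"]);M[:3,3]=st["tool_pos"];T=M@np.array(pic["mount"])
    d=T[:3,:3]@np.linalg.solve(K,np.array([px[0],px[1],1.0]))
    o=T[:3,3]
    return o+d*(z-o[2])/d[2]
def save(pic,n,s=1.5,crop=None):
    f=pic["frame"]
    if crop: a,b,c,d=crop; f=f[b:d,a:c]
    cv2.imwrite("pics/"+n+".png",cv2.resize(f,None,fx=s,fy=s,interpolation=cv2.INTER_CUBIC))
E
python3 - <<'E'
from h import *
s=env.state();print(s["time_s"],s["tool_pos"],s["ee_rot"],s["gripper_width"])
for n in("scene","top"):
    p=camera(n);save(p,n+"0");print(n,np.round(p["T"],3).tolist())
E
```

```text
pics
0.0 [0.15283618 0.52808738 0.26015146] [[ 2.78119766e-01  9.60546160e-01 -6.85801120e-04]
 [ 9.60545421e-01 -2.78120432e-01 -1.23257342e-03]
 [-1.37467897e-03 -3.15940093e-04 -9.99999005e-01]] 0.08807433914890686
scene [[-0.878, 0.385, -0.283, 1.05], [0.478, 0.722, -0.5, 0.891], [0.012, -0.575, -0.818, 1.483], [0.0, 0.0, 0.0, 1.0]]
top [[-0.017, -0.998, 0.06, 0.456], [-1.0, 0.017, -0.008, 0.021], [0.007, -0.06, -0.998, 1.535], [0.0, 0.0, 0.0, 1.0]]
```

View pics/scene0.png

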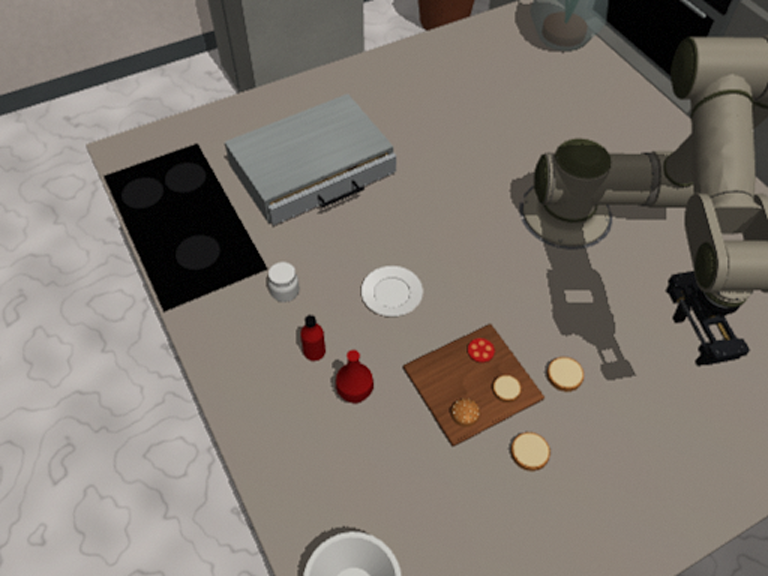

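View pics/top0.png

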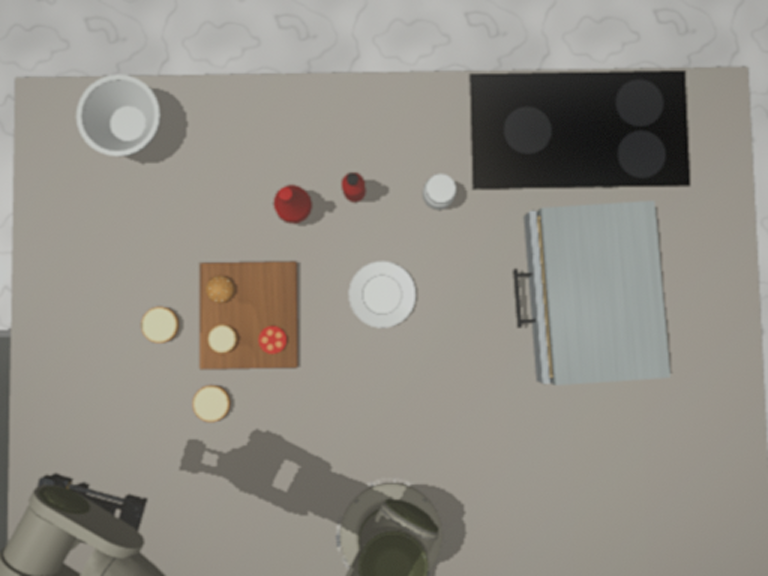

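The picture scaled 1.5× shows these bun_base candidates in the top view: (222,339) on the board, which is the smallest, and larger ones at (160,324) and (211,403) on the worktop. I choose the one on the board. The only tomato is at (273,340), the bun top is at (220,289), the plate at (382,294), and the drawer handle at (519,298).

```bash
cat > loc.py <<'E'
from h import *
import sys
Z=dict(bun_base=.022,bun_top=.020,tomato1=.019,plate=.008,warmer_drawer0_handle=.052,warmer_tray=.022,vase=.08,oil_bottle=.07,sugar_pot=.04,board=0.015,warmer=0,patty1=.03)
def loc(cams=("top","scene"),names=Z):
    for n in cams:
        p=camera(n)
        for k in names:
            if k in ("plate","board","bun_base","bun_top","tomato1","patty1"):
                for r in trace(k,p)[:4]:
                    if r["confidence"]<.3: continue
                    ys,xs=np.nonzero(r["mask"]);print(n,"T",k,round(r["confidence"],2),np.round(r["pixel"],1),len(xs),np.round(ray(p,(xs.mean(),ys.mean()),Z[k]),4))
            for r in pinpoint(k,p)[:4]:
                if r["confidence"]<.3: continue
                z=0 if k in("vase","oil_bottle","sugar_pot","plate","board") else Z[k]
                if k=="bun_top": z=.015
                print(n,"P",k,round(r["confidence"],2),np.round(r["pixel"],1),np.round(ray(p,r["pixel"],z),4))
if __name__=="__main__": loc()
E
python3 loc.py
python3 - <<'E'
from h import *
p=camera("top");save(p,"crop0",6,(90,165,210,280)); save(p,"crop0w",5,(330,120,460,270))
E
```

```text
top T bun_base 0.85 [139.1 267.9] 501 [0.2962 0.3909 0.022 ]
top T bun_base 0.83 [105.5 215. ] 473 [0.4715 0.5038 0.022 ]
top T bun_base 0.5 [147.5 225. ] 253 [0.4374 0.3668 0.022 ]
top P bun_base 0.82 [148.5 222.4] [0.4491 0.3627 0.022 ]
top P bun_base 0.72 [142.5 266.9] [0.3021 0.383  0.022 ]
top P bun_base 0.64 [107.1 214.8] [0.4767 0.5006 0.022 ]
top T bun_top 0.64 [144.7 192.6] 282 [0.5502 0.3717 0.02  ]
top T bun_top 0.42 [292.  130.8] 426 [ 0.7606 -0.1234  0.02  ]
top P bun_top 0.49 [144.9 191.7] [0.5523 0.3761 0.015 ]
top T tomato1 0.74 [179.5 226.5] 247 [0.4328 0.2557 0.019 ]
top P tomato1 0.52 [182.3 226. ] [0.4351 0.2507 0.019 ]
top T plate 0.72 [253.  196.5] 1532 [0.5317 0.0104 0.008 ]
top P plate 0.66 [252.6 198.5] [0.524  0.0141 0.    ]
top P warmer_drawer0_handle 0.63 [342.8 194.8] [ 0.5289 -0.2828  0.052 ]
top P vase 0.85 [198.  139.3] [0.73   0.1976 0.    ]
top P vase 0.7 [145.4 193.9] [0.5457 0.3779 0.    ]
top P oil_bottle 0.6 [234.4 127.9] [0.7675 0.0724 0.    ]
top P sugar_pot 0.64 [295.3 130. ] [ 0.7569 -0.1365  0.    ]
top T board 0.93 [168.8 208.8] 3833 [0.492
[... 835 characters left out ...]
1360 [ 0.52   -0.3499  0.019 ]
scene P tomato1 0.52 [322.5 231.5] [0.4266 0.2556 0.019 ]
scene T plate 0.91 [260.4 195.1] 1013 [0.535  0.0118 0.008 ]
scene P plate 0.85 [262.9 197.9] [0.5335 0.0253 0.    ]
scene P plate 0.71 [338.1 258.4] [0.4292 0.3603 0.    ]
scene P warmer_drawer0_handle 0.81 [229.8 128.5] [ 0.507  -0.2917  0.052 ]
scene P vase 0.71 [238.8 262.6] [0.7312 0.216  0.    ]
scene P oil_bottle 0.81 [208.3 233.8] [0.7735 0.0677 0.    ]
scene P sugar_pot 0.96 [191.6 196.1] [ 0.7594 -0.1044  0.    ]
scene T board 0.86 [311.3 252.7] 3344 [0.5053 0.3174 0.015 ]
scene T board 0.51 [223.1 125.3] 1420 [ 0.518  -0.3529  0.015 ]
scene P warmer 0.82 [205.8 118.2] [ 0.5488 -0.4315  0.    ]
```

View pics/crop0.png

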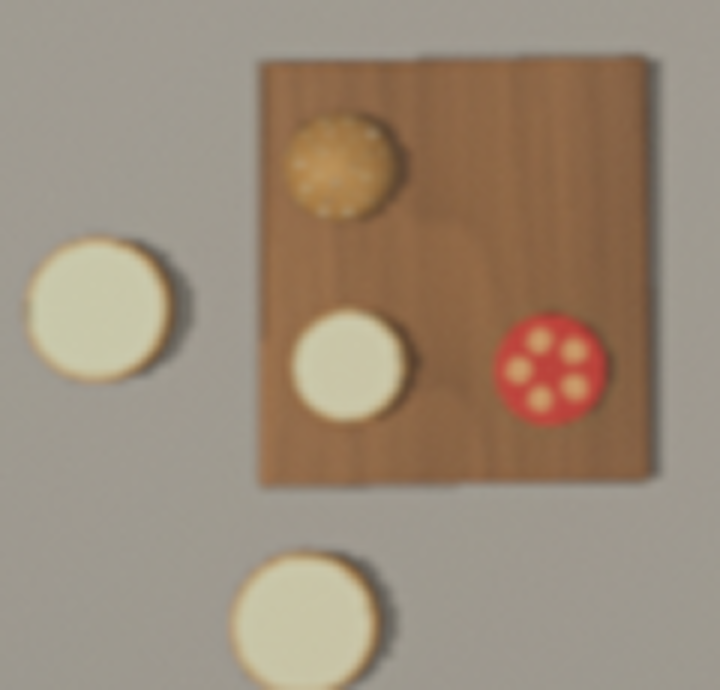

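View pics/crop0w.png

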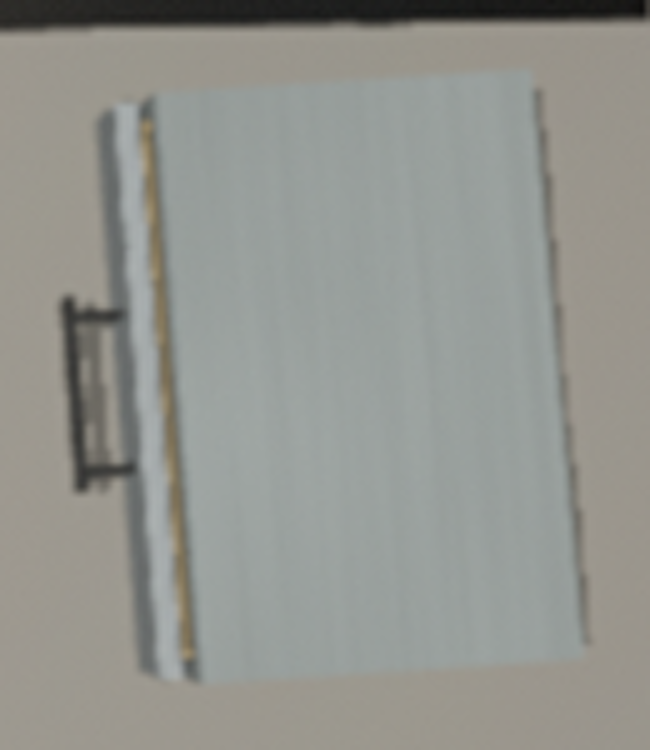

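Request:
{"fn": "step_arm", "kwargs": {"linear": [[0.287,-0.162,-0.09],[0.287,-0.162,-0.09],[0.287,-0.162,-0.09],[0.287,-0.162,-0.09],[0.287,-0.162,-0.09],[0.287,-0.162,-0.09],[0.287,-0.162,-0.09],[0.287,-0.162,-0.09],[0.287,-0.162,-0.09],[0.287,-0.162,-0.09]], "turn": [[0,0,0.28],[0,0,0.28],[0,0,0.28],[0,0,0.28],[0,0,0.28],[0,0,0.28],[0,0,0.28],[0,0,0.28],[0,0,0.28],[0,0,0.28]], "jaw": [100,100,100,100,100,100,100,100,100,100]}}

```text
time_s: 2.88
tool_pos: [0.4423, 0.3643, 0.1694]
ee_rot: [[0.006, 1.0, -0.001], [1.0, -0.006, -0.001], [-0.001, -0.001, -1.0]]
ft_force: [0.3, 0.3, -0.6]
gripper_width: 0.0879
```

```bash
cat > w.py <<'E'
from h import *
import sys
# usage: w.py name label z
name=sys.argv[1]
s=env.state();p=camera("wrist");save(p,name,1.5)
print("t",s["time_s"],"tcp",np.round(s["tool_pos"],4),"R",np.round(s["ee_rot"],3).tolist(),"w",round(s["gripper_width"],4),"F",np.round(s["ft_force"],1),"q",np.round(s["q"],2))
for i in range(2,len(sys.argv),2):
    k=sys.argv[i];z=float(sys.argv[i+1])
    for r in trace(k,p)[:4]:
        if r["confidence"]<.3: continue
        c=max(cv2.findContours(r["mask"].astype(np.uint8),cv2.RETR_EXTERNAL,cv2.CHAIN_APPROX_NONE)[0],key=len)
        e=cv2.fitEllipse(c) if len(c)>5 else None
        print("T",k,round(r["confidence"],2),r["mask"].sum(),"ell",np.round(e[0],1),np.round(e[1],0),np.round(ray(p,e[0],z,s),4))
    for r in pinpoint(k,p)[:4]:
        if r["confidence"]<.3: continue
        print("P",k,round(r["confidence"],2),np.round(r["pixel"],1),np.round(ray(p,r["pixel"],z,s),4))
E
python3 w.py w1 bun_base .029; python3 -c "
from h import *
print(np.round(camera('wrist')['mount'],3).tolist(),camera('wrist')['camera_matrix'])"
```

```text
t 2.8833 tcp [0.4423 0.3643 0.1694] R [[0.006, 1.0, -0.001], [1.0, -0.006, -0.001], [-0.001, -0.001, -1.0]] w 0.0879 F [ 0.3  0.3 -0.6] q [ 0.48  0.5   1.38 -0.    1.27 -1.08]
T bun_base 0.98 4599 ell [260.  176.6] [75. 76.] [0.438  0.3667 0.029 ]
T bun_base 0.7 7003 ell [423.5 208.2] [89. 99.] [0.4655 0.5004 0.029 ]
T bun_base 0.65 3500 ell [295.5  18.5] [ 46. 109.] [0.3234 0.3921 0.029 ]
P bun_base 0.72 [420.3 211.2] [0.4681 0.4982 0.029 ]
P bun_base 0.7 [258.5 178.9] [0.4399 0.3655 0.029 ]
[[1.0, -0.001, 0.0, -0.001], [0.001, 0.96, 0.278, -0.071], [-0.0, -0.278, 0.96, -0.124], [0.0, 0.0, 0.0, 1.0]] [[341.44628364   0.         256.28994524]
 [  0.         341.44628364 188.43054277]
 [  0.           0.           1.        ]]
```

View pics/w1.png

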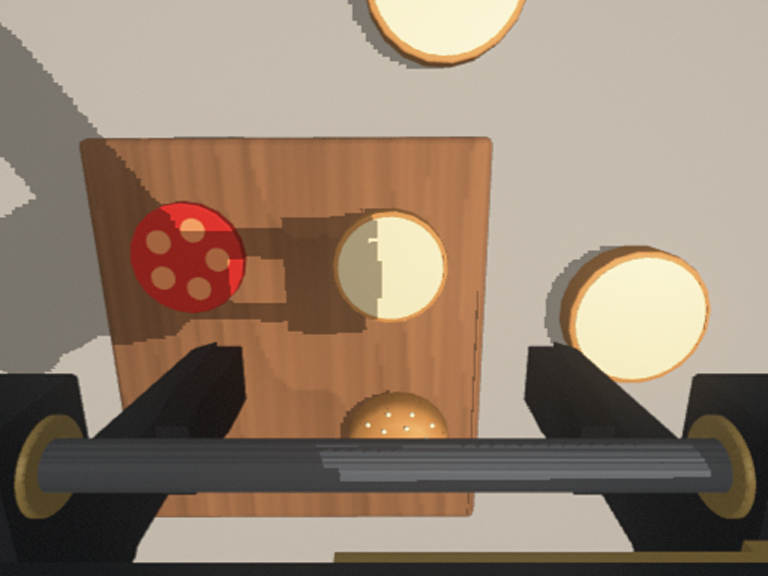

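The wrist picture shows the small bun on the board at about (260,177), with the tomato to its left and the larger decoys outside the board. I go down on the small one.

Request:
{"fn": "step_arm", "kwargs": {"linear": [[-0.003,0.002,-0.04],[-0.003,0.002,-0.08],[-0.003,0.002,-0.115],[-0.003,0.002,-0.13],[-0.003,0.002,-0.13],[-0.003,0.002,-0.13],[-0.003,0.002,-0.13],[-0.003,0.002,-0.13],[-0.003,0.002,-0.13],[-0.003,0.002,-0.13]], "turn": [[0,0,0],[0,0,0],[0,0,0],[0,0,0],[0,0,0],[0,0,0],[0,0,0],[0,0,0],[0,0,0],[0,0,0]], "jaw": [100,100,100,100,100,100,50,50,50,50], "squeeze": 15}}

```text
time_s: 3.97
tool_pos: [0.4369, 0.3685, 0.0411]
ee_rot: [[0.001, 1.0, 0.001], [1.0, -0.001, 0.0], [0.0, 0.001, -1.0]]
ft_force: [-0.5, -1.0, 0.5]
gripper_width: 0.0635
```

Request:
{"fn": "step_arm", "kwargs": {"linear": [[0,0,0],[0,0,0],[0,0,0],[0,0,0.02],[0,0,0.05],[0,0,0.09],[0,0,0.1],[0,0,0.1]], "turn": [[0,0,0],[0,0,0],[0,0,0],[0,0,0],[0,0,0],[0,0,0],[0,0,0],[0,0,0]], "jaw": [50,50,50,50,50,50,50,50], "squeeze": 15}}

```text
time_s: 4.63
tool_pos: [0.438, 0.3688, 0.1436]
ee_rot: [[0.002, 1.0, 0.005], [1.0, -0.002, 0.003], [0.003, 0.005, -1.0]]
ft_force: [-0.0, -0.3, -0.8]
gripper_width: 0.0614
```

Request:
{"fn": "step_arm", "kwargs": {"linear": [[0.148,-0.356,0.06],[0.148,-0.356,0.06],[0.148,-0.356,0.06],[0.148,-0.356,0.06],[0.148,-0.356,0.06],[0.148,-0.356,0.06],[0.148,-0.356,0.06],[0.148,-0.356,0.06],[0.148,-0.356,0.06],[0.148,-0.356,0.06]], "turn": [[0,0,0],[0,0,0],[0,0,0],[0,0,0],[0,0,0],[0,0,0],[0,0,0],[0,0,0],[0,0,0],[0,0,0]], "jaw": [50,50,50,50,50,50,50,50,50,50]}}

```text
time_s: 5.47
tool_pos: [0.5862, 0.0075, 0.1993]
ee_rot: [[0.006, 1.0, -0.001], [1.0, -0.006, -0.001], [-0.001, -0.001, -1.0]]
ft_force: [-0.8, 0.0, -0.2]
gripper_width: 0.0611
```

```bash
python3 w.py w2 plate .013 bun_base .2
```

```text
t 5.4667 tcp [0.5862 0.0075 0.1993] R [[0.006, 1.0, -0.001], [1.0, -0.006, -0.001], [-0.001, -0.001, -1.0]] w 0.0611 F [-0.8  0.  -0.2] q [-0.19  0.49  1.29 -0.    1.36 -1.75]
T plate 0.55 22539 ell [259.8 104.6] [167. 170.] [0.528  0.0103 0.013 ]
T bun_base 0.97 11762 ell [256.5 245.6] [108. 143.] [0.5745 0.0071 0.2   ]
P bun_base 0.67 [255.6 256.3] [0.5791 0.0068 0.2   ]
```

View pics/w2.png

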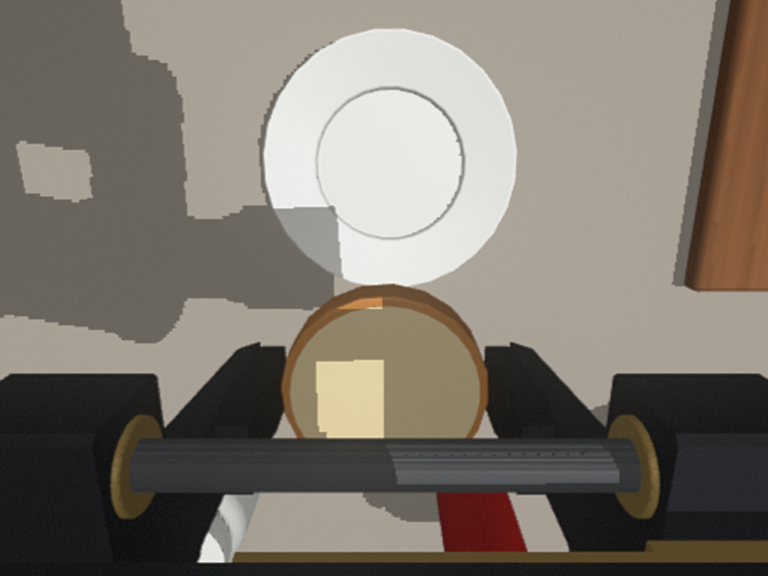

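The plate centre is at about (0.530, 0.010), and the bun is level in the grip. I move over the plate and lower it.

Request:
{"fn": "step_arm", "kwargs": {"linear": [[-0.03,0.003,-0.03],[-0.056,0.003,-0.06],[-0.056,0.003,-0.1],[-0.056,0.003,-0.14],[-0.056,0.003,-0.155],[-0.056,0.003,-0.162],[-0.056,0.003,-0.167],[-0.056,0.003,-0.167],[-0.056,0.003,-0.167]], "turn": [[0,0,0],[0,0,0],[0,0,0],[0,0,0],[0,0,0],[0,0,0],[0,0,0],[0,0,0],[0,0,0]], "jaw": [50,50,50,50,50,50,50,50,50]}}

```text
time_s: 6.47
tool_pos: [0.5294, 0.0157, 0.0347]
ee_rot: [[0.001, 1.0, 0.002], [1.0, -0.001, -0.0], [-0.0, 0.002, -1.0]]
ft_force: [0.6, -0.4, -0.6]
gripper_width: 0.0615
```

```bash
cat > st.py <<'E'
from h import *
camera("top")
s=env.state();print("t",round(s["time_s"],2),np.round(s["tool_pos"],4),"R",np.round(s["ee_rot"],3).tolist(),"w",round(s["gripper_width"],4),"F",np.round(s["ft_force"],1))
E
python3 st.py; python3 st.py
```

```text
t 6.52 [0.5295 0.0155 0.0349] R [[0.001, 1.0, 0.002], [1.0, -0.001, -0.0], [-0.0, 0.002, -1.0]] w 0.0613 F [ 0.2 -0.1 -0.1]
t 6.57 [0.5295 0.0154 0.0349] R [[0.001, 1.0, 0.002], [1.0, -0.001, -0.0], [-0.0, 0.002, -1.0]] w 0.0614 F [-0.4  0.4  0. ]
```

Request:
{"fn": "step_arm", "kwargs": {"linear": [[0,-0.005,0],[0.0005,-0.005,-0.002],[0.0005,-0.005,-0.003],[0.0005,-0.005,-0.003]], "turn": [[0,0,0],[0,0,0],[0,0,0],[0,0,0]], "jaw": [50,50,50,50]}}

```text
time_s: 6.9
tool_pos: [0.5297, 0.0099, 0.0311]
ee_rot: [[0.002, 1.0, 0.001], [1.0, -0.002, -0.0], [-0.0, 0.001, -1.0]]
ft_force: [0.4, -1.0, 3.1]
gripper_width: 0.0614
```

```bash
python3 st.py
```

```text
t 6.95 [0.5297 0.01   0.031 ] R [[0.002, 1.0, 0.001], [1.0, -0.002, -0.0], [-0.0, 0.001, -1.0]] w 0.0612 F [-0.5 -2.5  2.8]
```

Request:
{"fn": "step_arm", "kwargs": {"linear": [[0,0,0],[0,0,0],[0,0,0],[0,0,0.02],[0,0,0.06],[0.03,-0.03,0.1],[0.06,-0.03,0.14],[0.06,-0.03,0.17],[0.06,-0.03,0.17],[0.06,-0.03,0.17]], "turn": [[0,0,0],[0,0,0],[0,0,0],[0,0,0],[0,0,0],[0,0,0],[0,0,0],[0,0,0],[0,0,0],[0,0,0]], "jaw": [80,80,82,84,84,84,84,84,84,84]}}

```text
time_s: 7.78
tool_pos: [0.5907, -0.02, 0.2033]
ee_rot: [[0.002, 1.0, 0.006], [1.0, -0.002, -0.001], [-0.001, 0.006, -1.0]]
ft_force: [-0.9, 0.9, 0.3]
gripper_width: 0.0743
```

```bash
python3 w.py w3 plate .013 bun_base .019
python3 - <<'E'
from h import *
p=camera("top")
save(p,"top3",5,(330,120,460,270))
for q in [(330+68/5,120+298/5),(330+81/5,120+490/5),(330+72/5,120+325/5),(330+79/5,120+470/5)]: print(ray(p,q,.052))
for q in [(330+155/5,120+95/5),(330+200/5,120+682/5),(330+530/5,120+70/5),(330+585/5,120+660/5)]: print(ray(p,q,.09))
E
```

```text
t 7.7833 tcp [ 0.5907 -0.02    0.2033] R [[0.002, 1.0, 0.006], [1.0, -0.002, -0.001], [-0.001, 0.006, -1.0]] w 0.0743 F [-0.9  0.9  0.3] q [-0.23  0.49  1.28  0.    1.36 -1.8 ]
T plate 0.78 18613 ell [291.2  98.1] [165. 172.] [0.5283 0.0104 0.013 ]
T bun_base 0.61 3981 ell [290.6 102.7] [69. 72.] [0.532  0.0094 0.019 ]
P bun_base 0.82 [288.  105.9] [0.5347 0.0072 0.019 ]
[ 0.57903345 -0.28684964  0.052     ]
[ 0.45251049 -0.29172448  0.052     ]
[ 0.56113956 -0.28897144  0.052     ]
[ 0.46563731 -0.29079441  0.052     ]
[ 0.70657012 -0.33908679  0.09      ]
[ 0.32938368 -0.35596207  0.09      ]
[ 0.71902929 -0.58277707  0.09      ]
[ 0.33897576 -0.60223204  0.09      ]
```

View pics/w3.png

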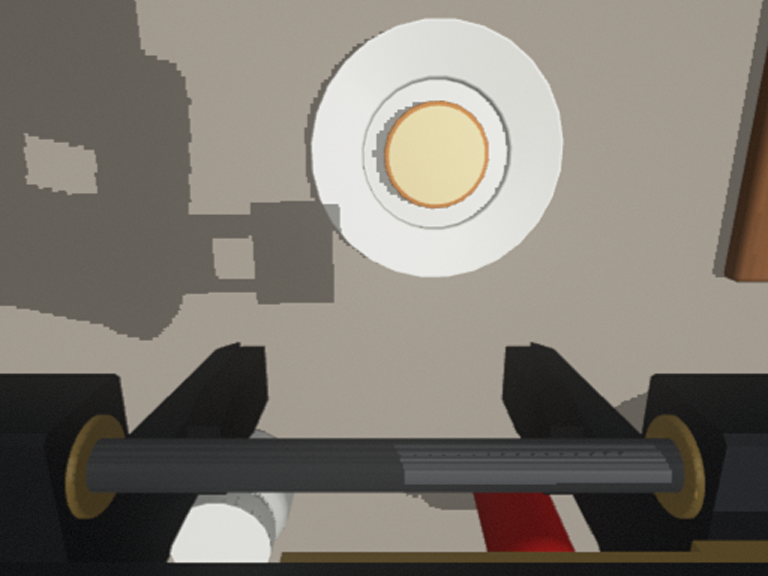

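Request:
{"fn": "step_arm", "kwargs": {"linear": [[-0.075,-0.269,0],[-0.075,-0.269,0],[-0.075,-0.269,0],[-0.075,-0.269,0],[-0.075,-0.269,0],[-0.075,-0.269,0],[-0.075,-0.269,0],[-0.075,-0.269,0],[-0.075,-0.269,0],[-0.075,-0.269,0]], "turn": [[0,0,0.043],[0,0,0.043],[0,0,0.043],[0,0,0.043],[0,0,0.043],[0,0,0.043],[0,0,0.043],[0,0,0.043],[0,0,0.043],[0,0,0.043]], "jaw": [84,84,84,84,84,84,84,84,84,84]}}

```text
time_s: 8.92
tool_pos: [0.5143, -0.2879, 0.2001]
ee_rot: [[-0.041, 0.999, -0.001], [0.999, 0.041, 0.001], [0.001, -0.001, -1.0]]
ft_force: [0.1, -0.1, 0.5]
gripper_width: 0.0741
```

```bash
python3 w.py w4 warmer_drawer0_handle .052 warmer_tray .022
```

```text
t 8.9167 tcp [ 0.5143 -0.2879  0.2001] R [[-0.041, 0.999, -0.001], [0.999, 0.041, 0.001], [0.001, -0.001, -1.0]] w 0.0741 F [ 0.1 -0.1  0.5] q [-0.71  0.5   1.28  0.    1.36 -2.32]
T warmer_drawer0_handle 0.77 15207 ell [216.7 154.9] [ 92. 296.] [ 0.4952 -0.321   0.052 ]
P warmer_drawer0_handle 0.59 [259.8 184.6] [ 0.5187 -0.2851  0.052 ]
T warmer_tray 0.93 15707 ell [216.4 155.3] [ 93. 297.] [ 0.5013 -0.3244  0.022 ]
```

View pics/w4.png

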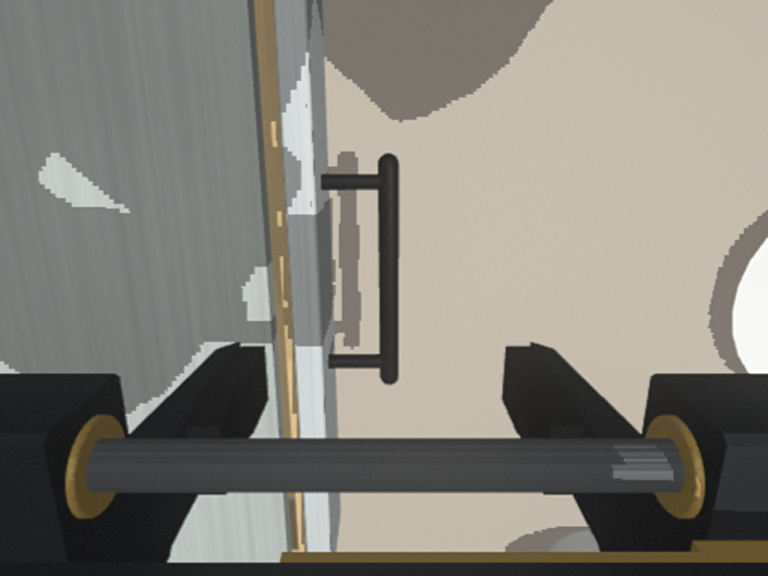

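The bar handle shows as a vertical line at column 389 in the scaled picture (259 px), rows 155–383, nearly aligned with the tool. I narrow the jaws and go down.

Request:
{"fn": "step_arm", "kwargs": {"linear": [[0,0.0015,-0.02],[0,0.0015,-0.05],[0,0.0015,-0.07],[0,0.0015,-0.07],[0,0.0015,-0.07],[0,0.0015,-0.07],[0,0.0015,-0.07],[0,0.0015,-0.07]], "turn": [[0,0,0],[0,0,0],[0,0,0],[0,0,0],[0,0,0],[0,0,0],[0,0,0],[0,0,0]], "jaw": [27,27,27,27,27,27,27,27]}}

```text
time_s: 9.83
tool_pos: [0.5149, -0.2874, 0.1321]
ee_rot: [[-0.041, 0.999, 0.002], [0.999, 0.041, -0.002], [-0.002, 0.002, -1.0]]
ft_force: [-0.5, -0.3, -1.0]
gripper_width: 0.0247
```

```bash
python3 w.py w5 warmer_drawer0_handle .052
```

```text
t 9.8333 tcp [ 0.5149 -0.2874  0.1321] R [[-0.041, 0.999, 0.002], [0.999, 0.041, -0.002], [-0.002, 0.002, -1.0]] w 0.0247 F [-0.5 -0.3 -1. ] q [-0.71  0.57  1.38  0.    1.2  -2.32]
T warmer_drawer0_handle 0.58 20174 ell [201.  148.1] [118. 295.] [ 0.4793 -0.3228  0.052 ]
P warmer_drawer0_handle 0.94 [260.1 210.4] [ 0.5176 -0.2856  0.052 ]
```

View pics/w5.png

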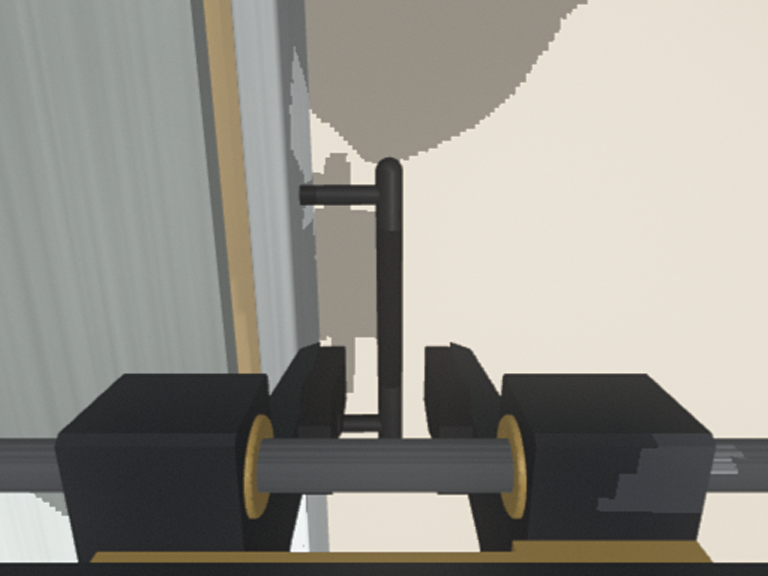

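Request:
{"fn": "step_arm", "kwargs": {"linear": [[0,0.001,-0.025],[0,0.001,-0.045],[0,0.001,-0.06],[0,0.001,-0.07],[0,0.001,-0.074],[0,0.001,-0.074],[0,0.001,-0.074],[0,0.001,-0.074],[0,0.001,-0.074],[0,0.001,-0.074]], "turn": [[0,0,0],[0,0,0],[0,0,0],[0,0,0],[0,0,0],[0,0,0],[0,0,0],[0,0,0],[0,0,0],[0,0,0]], "jaw": [27,27,27,27,27,27,5,5,5,5], "squeeze": 20}}

```text
time_s: 10.82
tool_pos: [0.5148, -0.2865, 0.0577]
ee_rot: [[-0.041, 0.999, 0.001], [0.999, 0.041, -0.001], [-0.001, 0.001, -1.0]]
ft_force: [0.5, 1.3, 3.3]
gripper_width: 0.01
```

Request:
{"fn": "step_arm", "kwargs": {"linear": [[-0.0005,0.01,0],[-0.001,0.03,0],[-0.0024,0.055,0],[-0.0035,0.08,0],[-0.0046,0.105,0],[-0.0057,0.13,0],[-0.0065,0.15,0],[-0.007,0.16,0],[-0.0072,0.166,0],[-0.0072,0.166,0]], "turn": [[0,0,0],[0,0,0],[0,0,0],[0,0,0],[0,0,0],[0,0,0],[0,0,0],[0,0,0],[0,0,0],[0,0,0]], "jaw": [5,5,5,5,5,5,5,5,5,5]}}

```text
time_s: 11.65
tool_pos: [0.5068, -0.1182, 0.0576]
ee_rot: [[-0.043, 0.999, 0.0], [0.999, 0.043, 0.0], [0.0, 0.0, -1.0]]
ft_force: [-2.8, 0.4, 7.6]
gripper_width: 0.0102
```

Request:
{"fn": "step_arm", "kwargs": {"linear": [[0,0,0],[0,0,0],[0,0,0],[0,0,0.02],[0,0,0.06],[0,0,0.1],[0,-0.03,0.14],[0,-0.07,0.16],[0,-0.1,0.16],[0,-0.1,0.16]], "turn": [[0,0,0],[0,0,0],[0,0,0],[0,0,0],[0,0,0],[0,0,0],[0,0,0],[0,0,0],[0,0,0],[0,0,0]], "jaw": [26,26,26,26,26,40,60,86,86,86]}}

```text
time_s: 12.48
tool_pos: [0.5075, -0.2259, 0.2185]
ee_rot: [[-0.037, 0.999, 0.004], [0.999, 0.037, -0.004], [-0.004, 0.004, -1.0]]
ft_force: [-1.4, -0.3, -0.6]
gripper_width: 0.0544
```

```bash
python3 w.py w6 patty1 .034 warmer_tray .022
python3 - <<'E'
from h import *
p=camera("top")
save(p,"top6",1.5)
for k in("patty1","warmer_tray","warmer_drawer0_handle","tomato1","bun_top","bun_base"):
  for r in pinpoint(k,p)[:3]: print("P",k,round(r["confidence"],2),np.round(r["pixel"],1),np.round(ray(p,r["pixel"],dict(patty1=.028,warmer_drawer0_handle=.052).get(k,.022)),4))
for r in trace("patty1",p)[:4]:print(r["confidence"],r["mask"].sum(),np.round(ray(p,np.argwhere(r["mask"]).mean(0)[::-1],.034),4))
E
```

```text
t 12.4833 tcp [ 0.5075 -0.2259  0.2185] R [[-0.037, 0.999, 0.004], [0.999, 0.037, -0.004], [-0.004, 0.004, -1.0]] w 0.0544 F [-1.4 -0.3 -0.6] q [-0.63  0.42  1.36 -0.    1.36 -2.24]
T patty1 0.6 3427 ell [228.3 170.7] [65. 66.] [ 0.5105 -0.2531  0.034 ]
P patty1 0.84 [228.3 168.6] [ 0.5085 -0.2531  0.034 ]
T warmer_tray 0.7 66386 ell [233.3 131.1] [293. 329.] [ 0.4753 -0.2499  0.022 ]
P patty1 0.58 [169.  210.9] [0.4861 0.2931 0.028 ]
P patty1 0.48 [337.5 226.8] [ 0.4237 -0.2669  0.028 ]
P warmer_tray 0.79 [330.8 199.4] [ 0.5156 -0.2481  0.022 ]
P warmer_drawer0_handle 0.8 [292.3 197.9] [ 0.5215 -0.1162  0.052 ]
P tomato1 0.72 [184.3 226. ] [0.435  0.2435 0.022 ]
P tomato1 0.66 [393.9 197.8] [ 0.5174 -0.4605  0.022 ]
P tomato1 0.36 [236.1 126.2] [0.7687 0.0658 0.022 ]
P bun_base 0.62 [256.  194.5] [0.5362 0.0025 0.022 ]
P bun_base 0.56 [139.7 264.8] [0.3092 0.3923 0.022 ]
P bun_base 0.48 [233.7 127. ] [0.7661 0.074  0.022 ]
0.39 44 [ 0.4433 -0.2638  0.034 ]
0.25 2537 [ 0.5905 -0.2483  0.034 ]
```

View pics/w6.png

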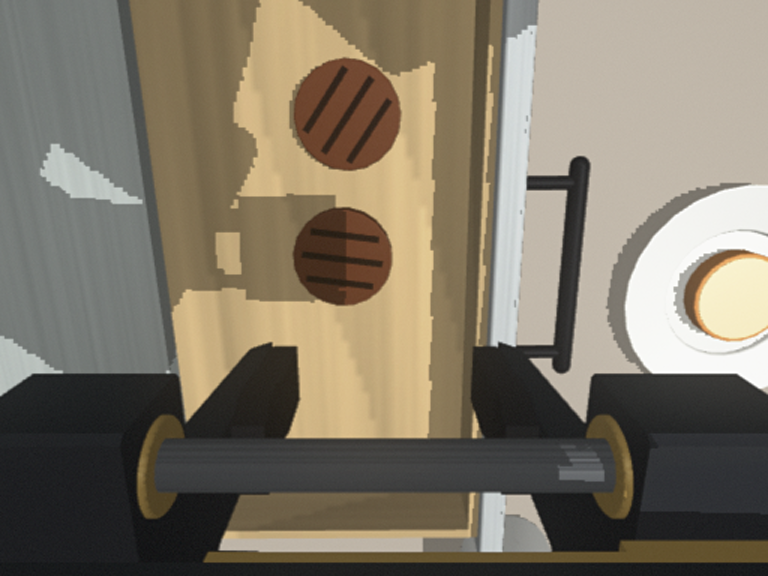

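View pics/top6.png

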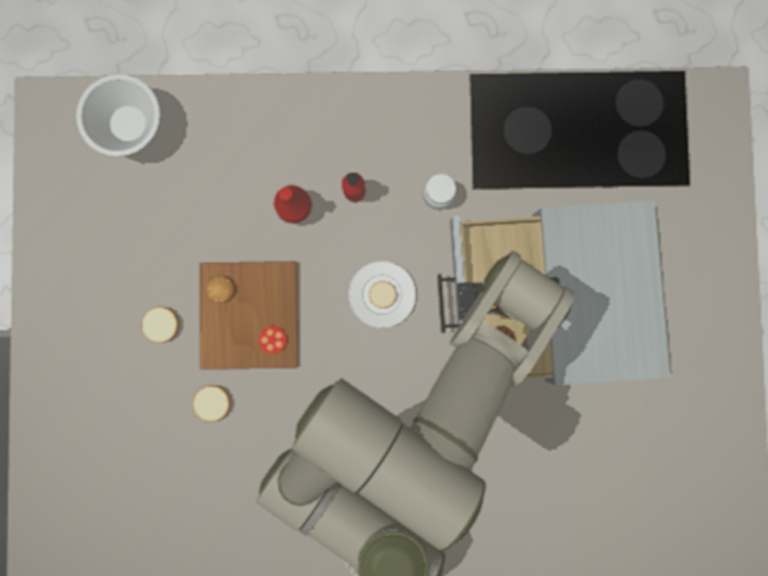

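Two patties are in the tray, in the wrist picture at scaled (343,257) and (347,113). The far place looks empty. I approach the middle one with the jaws turned about 60°, so the fingers clear the neighbouring patty and the gripper body clears the unit's top.

Request:
{"fn": "step_arm", "kwargs": {"linear": [[0.003,-0.027,0],[0.003,-0.027,0],[0.003,-0.027,0],[0.003,-0.027,0],[0.003,-0.027,0],[0.003,-0.027,-0.02],[0.003,-0.027,-0.04],[0.003,-0.027,-0.05],[0.003,-0.027,-0.05],[0.003,-0.027,-0.05]], "turn": [[0,0,-1.047],[0,0,-1.047],[0,0,-1.047],[0,0,-1.047],[0,0,-1.047],[0,0,-1.047],[0,0,-1.047],[0,0,-1.047],[0,0,-1.047],[0,0,-1.047]], "jaw": [88,88,88,88,88,88,88,88,88,88]}}

```text
time_s: 13.97
tool_pos: [0.5101, -0.247, 0.1661]
ee_rot: [[0.845, 0.534, -0.001], [0.534, -0.845, 0.001], [-0.0, -0.001, -1.0]]
ft_force: [-0.6, -0.8, 0.5]
gripper_width: 0.0775
```

```bash
python3 st.py; python3 w.py w7 patty1 .034
```

```text
t 14.02 [ 0.5103 -0.2472  0.1667] R [[0.844, 0.537, -0.0], [0.537, -0.844, 0.0], [-0.0, -0.0, -1.0]] w 0.0779 F [ 0.6 -0.4 -0.4]
t 14.0167 tcp [ 0.5103 -0.2472  0.1667] R [[0.844, 0.537, -0.0], [0.537, -0.844, 0.0], [-0.0, -0.0, -1.0]] w 0.0779 F [ 0.6 -0.4 -0.4] q [-0.66  0.49  1.4  -0.    1.25 -1.23]
T patty1 0.68 4760 ell [253.7 189.5] [76. 78.] [ 0.5111 -0.2517  0.034 ]
P patty1 0.8 [159.5 133. ] [ 0.4282 -0.2523  0.034 ]
P patty1 0.73 [255.2 187.7] [ 0.5113 -0.2499  0.034 ]
```

View pics/w7.png

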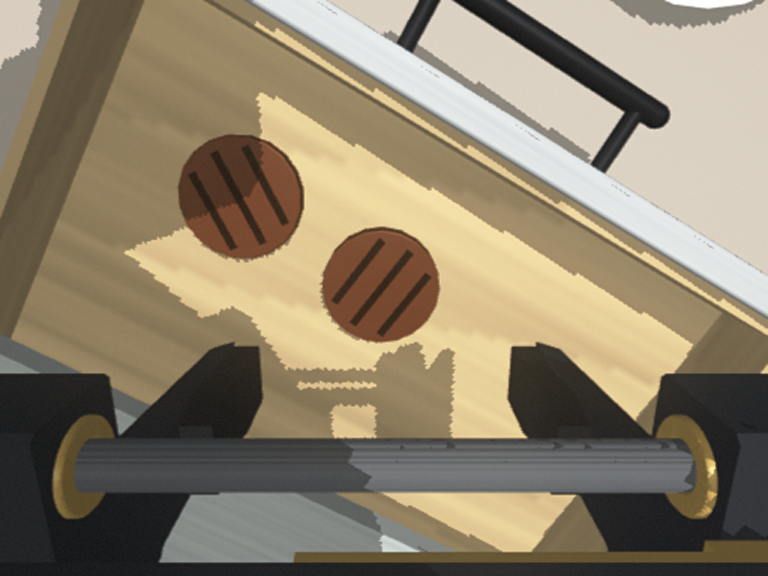

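The whole tray is visible here and holds exactly two patties, at scaled (381,285) and (241,196). The middle one is at world (0.511, -0.251).

Request:
{"fn": "step_arm", "kwargs": {"linear": [[0.001,-0.004,-0.03],[0.001,-0.004,-0.06],[0.001,-0.004,-0.09],[0.001,-0.004,-0.11],[0.001,-0.004,-0.12],[0.001,-0.004,-0.12],[0.001,-0.004,-0.12],[0.001,-0.004,-0.12],[0.001,-0.004,-0.12],[0.001,-0.004,-0.12]], "turn": [[0,0,0],[0,0,0],[0,0,0],[0,0,0],[0,0,0],[0,0,0],[0,0,0],[0,0,0],[0,0,0],[0,0,0]], "jaw": [88,88,88,88,88,88,88,55,55,55], "squeeze": 15}}

```text
time_s: 15.0
tool_pos: [0.5115, -0.2514, 0.0475]
ee_rot: [[0.844, 0.536, 0.001], [0.536, -0.844, -0.001], [0.0, 0.001, -1.0]]
ft_force: [0.6, 0.9, 3.0]
gripper_width: 0.0613
```

```bash
python3 st.py
```

```text
t 15.05 [ 0.5115 -0.2514  0.0474] R [[0.844, 0.536, 0.001], [0.536, -0.844, -0.001], [0.0, 0.001, -1.0]] w 0.0617 F [-1.2 -0.4  3.4]
```

Request:
{"fn": "step_arm", "kwargs": {"linear": [[0,0,0.02],[0,0,0.05],[0,0,0.08],[0.001,0.03,0.1],[0.005,0.07,0.1],[0.008,0.11,0.1],[0.011,0.15,0.1],[0.014,0.19,0.1],[0.017,0.23,0.1],[0.0195,0.255,0.1]], "turn": [[0,0,0],[0,0,0],[0,0,0],[0,0,0],[0,0,0],[0,0,0],[0,0,0],[0,0,0],[0,0,0],[0,0,0]], "jaw": [55,55,55,55,55,55,55,55,55,55]}}

```text
time_s: 15.88
tool_pos: [0.5302, 0.0072, 0.1471]
ee_rot: [[0.844, 0.537, 0.0], [0.537, -0.844, 0.001], [0.0, -0.0, -1.0]]
ft_force: [0.5, -0.5, -0.0]
gripper_width: 0.0613
```

Request:
{"fn": "step_arm", "kwargs": {"linear": [[0,0.006,-0.02],[0,0.006,-0.05],[0,0.006,-0.07],[0,0.006,-0.085],[0,0.006,-0.09],[0,0.006,-0.09],[0,0.006,-0.09]], "turn": [[0,0,0],[0,0,0],[0,0,0],[0,0,0],[0,0,0],[0,0,0],[0,0,0]], "jaw": [55,55,55,55,55,55,55]}}

```text
time_s: 16.47
tool_pos: [0.5311, 0.0097, 0.0574]
ee_rot: [[0.845, 0.535, 0.001], [0.535, -0.845, -0.0], [0.001, 0.001, -1.0]]
ft_force: [0.7, -0.7, -0.1]
gripper_width: 0.0617
```

```bash
python3 st.py;  python3 w.py w8 patty1 .045 bun_base .019 plate .013
```

```text
t 16.52 [0.5313 0.0097 0.0577] R [[0.845, 0.535, 0.002], [0.535, -0.845, -0.0], [0.001, 0.001, -1.0]] w 0.061 F [ 0.1  0.  -0.3]
t 16.5167 tcp [0.5313 0.0097 0.0577] R [[0.845, 0.535, 0.002], [0.535, -0.845, -0.0], [0.001, 0.001, -1.0]] w 0.061 F [ 0.1  0.  -0.3] q [-0.2   0.59  1.62  0.    0.93 -0.77]
T patty1 0.78 11777 ell [256.6 244.6] [108. 141.] [0.5285 0.0147 0.045 ]
P patty1 0.63 [257.3 253. ] [0.531  0.0114 0.045 ]
T bun_base 0.88 1682 ell [252.8 308.2] [164. 263.] [ 0.554  -0.0293  0.019 ]
T plate 0.66 31706 ell [259.9 182.5] [195. 282.] [0.5196 0.032  0.013 ]
```

View pics/w8.png

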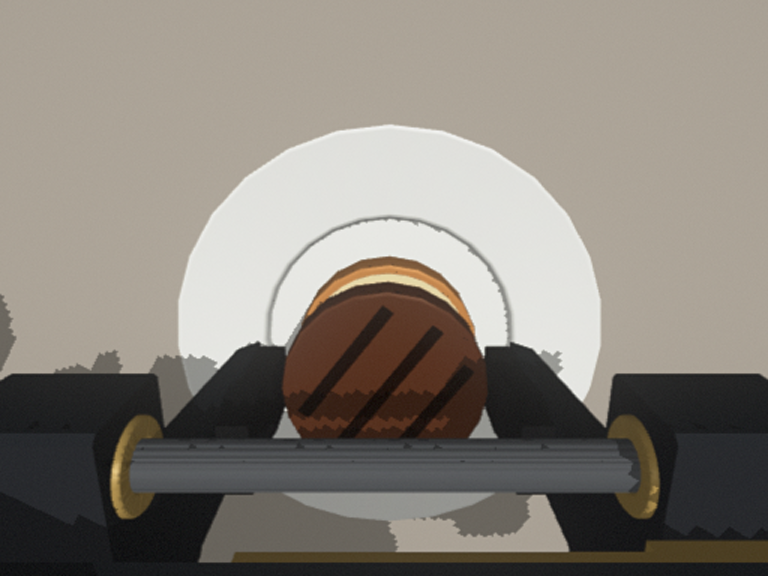

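Request:
{"fn": "step_arm", "kwargs": {"linear": [[0.001,0.0005,-0.006],[0.001,0.0005,-0.01],[0.001,0.0005,-0.0125],[0.001,0.0005,-0.013],[0.001,0.0005,-0.013],[0.001,0.0005,-0.013]], "turn": [[0,0,0],[0,0,0],[0,0,0],[0,0,0],[0,0,0],[0,0,0]], "jaw": [55,55,55,55,55,55]}}

```text
time_s: 17.37
tool_pos: [0.5316, 0.0103, 0.0439]
ee_rot: [[0.844, 0.536, -0.0], [0.536, -0.844, -0.0], [-0.0, -0.0, -1.0]]
ft_force: [-1.7, 0.9, 5.4]
gripper_width: 0.0613
```

Request:
{"fn": "step_arm", "kwargs": {"linear": [[0,0,0],[0,0,0],[0,0,0],[0,0,0.01],[0,0,0.04],[0,0,0.08],[0,-0.02,0.11],[-0.02,-0.055,0.123],[-0.04,-0.09,0.123],[-0.06,-0.125,0.123]], "turn": [[0,0,0],[0,0,0],[0,0,0],[0,0,0],[0,0,0],[0,0,0],[0,0,0],[0,0,0],[0,0,0],[0,0,0]], "jaw": [80,84,88,88,88,88,88,88,88,88]}}

```text
time_s: 18.2
tool_pos: [0.4711, -0.1158, 0.1684]
ee_rot: [[0.844, 0.537, 0.003], [0.537, -0.844, -0.001], [0.001, 0.003, -1.0]]
ft_force: [-0.2, -0.7, -0.1]
gripper_width: 0.0776
```

Request:
{"fn": "step_arm", "kwargs": {"linear": [[-0.02,-0.035,0],[-0.04,-0.07,0],[-0.044,-0.105,0],[-0.044,-0.137,0],[-0.044,-0.137,0],[-0.044,-0.137,0],[-0.044,-0.137,0]], "turn": [[0,0,0],[0,0,0],[0,0,0],[0,0,0],[0,0,0],[0,0,0],[0,0,0]], "jaw": [88,88,88,88,88,88,88]}}

```text
time_s: 18.78
tool_pos: [0.4276, -0.251, 0.167]
ee_rot: [[0.845, 0.535, -0.0], [0.535, -0.845, 0.0], [0.0, -0.0, -1.0]]
ft_force: [0.2, -0.3, -0.8]
gripper_width: 0.0777
```

```bash
python3 st.py; python3 w.py w9 patty1 .034
```

```text
t 18.83 [ 0.4277 -0.2506  0.1669] R [[0.844, 0.536, -0.0], [0.536, -0.844, 0.0], [0.0, -0.0, -1.0]] w 0.0777 F [ 0.1 -0.1  0.3]
t 18.8333 tcp [ 0.4277 -0.2506  0.1669] R [[0.844, 0.536, -0.0], [0.536, -0.844, 0.0], [0.0, -0.0, -1.0]] w 0.0777 F [ 0.1 -0.1  0.3] q [-0.77  0.38  1.6   0.    1.16 -1.34]
T patty1 0.91 4791 ell [254.7 183.7] [77. 78.] [ 0.4267 -0.2507  0.034 ]
P patty1 0.92 [255.  185.3] [ 0.4276 -0.2517  0.034 ]
```

View pics/w9.png

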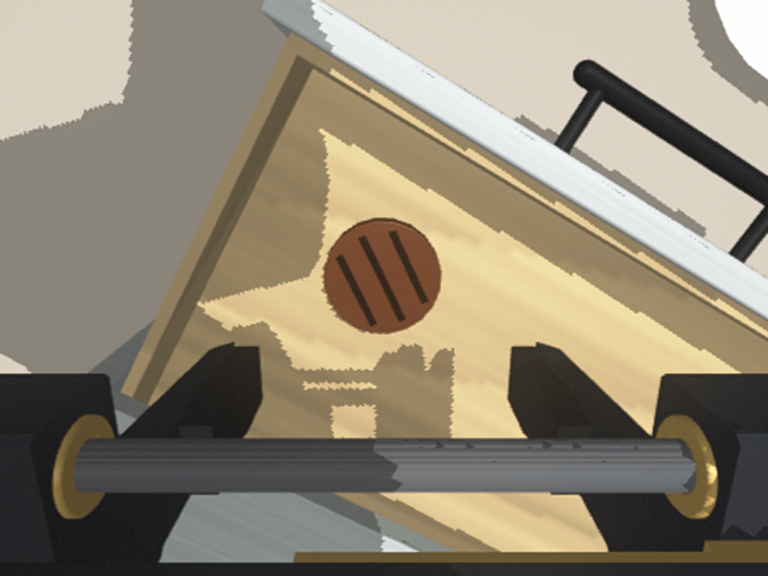

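The remaining patty is at scaled (382,276), right under the tool.

Request:
{"fn": "step_arm", "kwargs": {"linear": [[-0.0005,-0.0005,-0.03],[-0.0005,-0.0005,-0.06],[-0.0005,-0.0005,-0.09],[-0.0005,-0.0005,-0.11],[-0.0005,-0.0005,-0.12],[-0.0005,-0.0005,-0.12],[-0.0005,-0.0005,-0.12],[-0.0005,-0.0005,-0.12],[-0.0005,-0.0005,-0.12],[-0.0005,-0.0005,-0.12]], "turn": [[0,0,0],[0,0,0],[0,0,0],[0,0,0],[0,0,0],[0,0,0],[0,0,0],[0,0,0],[0,0,0],[0,0,0]], "jaw": [88,88,88,88,88,88,88,55,55,55], "squeeze": 15}}

```text
time_s: 19.82
tool_pos: [0.4274, -0.2521, 0.0471]
ee_rot: [[0.844, 0.536, 0.0], [0.536, -0.844, -0.0], [0.0, 0.001, -1.0]]
ft_force: [0.2, 0.6, 0.3]
gripper_width: 0.0612
```

```bash
python3 st.py
```

```text
t 19.87 [ 0.4274 -0.2521  0.0471] R [[0.844, 0.536, 0.0], [0.536, -0.844, -0.0], [0.0, 0.001, -1.0]] w 0.0613 F [0.6 2.1 1.3]
```

Request:
{"fn": "step_arm", "kwargs": {"linear": [[0,0,0.02],[0,0,0.05],[0,0,0.08],[0.01,0.025,0.1],[0.024,0.06,0.11],[0.038,0.095,0.11],[0.052,0.13,0.11],[0.066,0.165,0.11],[0.08,0.2,0.11],[0.092,0.232,0.11]], "turn": [[0,0,0],[0,0,0],[0,0,0],[0,0,0],[0,0,0],[0,0,0],[0,0,0],[0,0,0],[0,0,0],[0,0,0]], "jaw": [55,55,55,55,55,55,55,55,55,55]}}

```text
time_s: 20.7
tool_pos: [0.5196, -0.018, 0.157]
ee_rot: [[0.844, 0.536, 0.0], [0.536, -0.844, -0.0], [0.0, 0.0, -1.0]]
ft_force: [0.3, 0.5, -1.0]
gripper_width: 0.0615
```

Request:
{"fn": "step_arm", "kwargs": {"linear": [[0.012,0.03,0],[0.012,0.031,-0.03],[0.012,0.031,-0.06],[0.012,0.031,-0.08],[0.012,0.031,-0.086],[0.012,0.031,-0.086],[0.012,0.031,-0.086]], "turn": [[0,0,0],[0,0,0],[0,0,0],[0,0,0],[0,0,0],[0,0,0],[0,0,0]], "jaw": [55,55,55,55,55,55,55]}}

```text
time_s: 21.28
tool_pos: [0.5317, 0.0106, 0.0716]
ee_rot: [[0.845, 0.535, 0.001], [0.535, -0.845, -0.0], [0.001, 0.001, -1.0]]
ft_force: [-0.2, -0.1, -0.7]
gripper_width: 0.0611
```

```bash
python3 st.py;  python3 w.py w10 patty1 .057
```

```text
t 21.33 [0.5319 0.0105 0.072 ] R [[0.845, 0.535, 0.002], [0.535, -0.845, -0.0], [0.001, 0.001, -1.0]] w 0.0613 F [0.3 0.3 0.4]
t 21.3333 tcp [0.5319 0.0105 0.072 ] R [[0.845, 0.535, 0.002], [0.535, -0.845, -0.0], [0.001, 0.001, -1.0]] w 0.0613 F [0.3 0.3 0.4] q [-0.2   0.57  1.61 -0.    0.97 -0.77]
T patty1 0.7 12244 ell [256.6 242.9] [112. 141.] [0.5293 0.0154 0.057 ]
T patty1 0.67 950 ell [258.7 269.7] [145. 185.] [0.5373 0.0046 0.057 ]
P patty1 0.81 [254.7 251.8] [0.5309 0.0112 0.057 ]
```

View pics/w10.png

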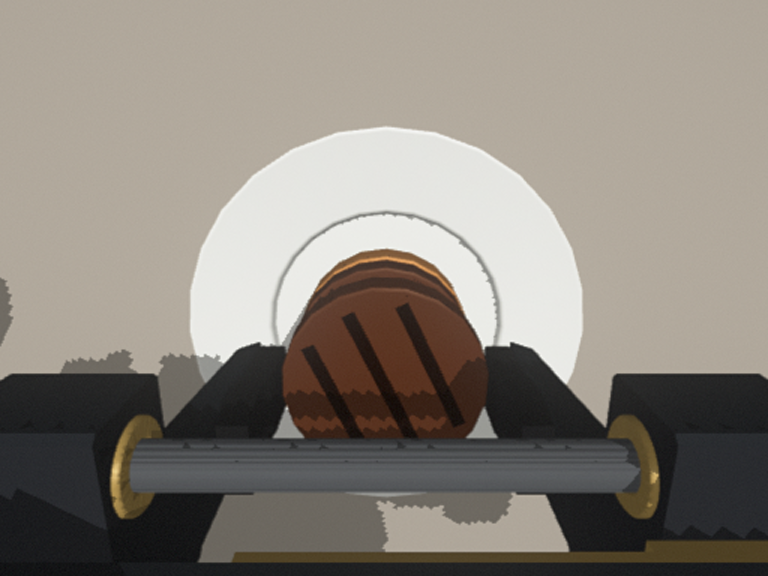

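Aligned: all the layers are centred on column ~386. I lower it to contact and release.

Request:
{"fn": "step_arm", "kwargs": {"linear": [[0,0,-0.008],[0,0,-0.012],[0,0,-0.015],[0,0,-0.0155],[0,0,-0.0155],[0,0,-0.0155]], "turn": [[0,0,0],[0,0,0],[0,0,0],[0,0,0],[0,0,0],[0,0,0]], "jaw": [55,55,55,55,55,55]}}

```text
time_s: 21.98
tool_pos: [0.5311, 0.0107, 0.0553]
ee_rot: [[0.845, 0.536, -0.0], [0.536, -0.845, -0.0], [-0.0, -0.0, -1.0]]
ft_force: [-2.2, -0.7, 4.7]
gripper_width: 0.0617
```

Request:
{"fn": "step_arm", "kwargs": {"linear": [[0,0,0],[0,0,0],[0,0,0],[0,0,0.01],[0,0,0.04],[0,0,0.08],[-0.01,0.02,0.11],[-0.02,0.055,0.115],[-0.034,0.09,0.115],[-0.048,0.125,0.115]], "turn": [[0,0,0],[0,0,0],[0,0,0],[0,0,0],[0,0,0],[0,0,0],[0,0,0],[0,0,0],[0,0,0],[0,0,0]], "jaw": [80,84,88,88,88,88,88,95,100,100]}}

```text
time_s: 22.82
tool_pos: [0.4828, 0.1369, 0.1717]
ee_rot: [[0.845, 0.534, 0.002], [0.534, -0.845, 0.0], [0.002, 0.001, -1.0]]
ft_force: [0.1, 0.2, 0.4]
gripper_width: 0.0881
```

Request:
{"fn": "step_arm", "kwargs": {"linear": [[-0.014,0.035,0],[-0.028,0.07,0],[-0.042,0.105,0],[-0.05,0.12,0],[-0.05,0.12,0],[-0.05,0.12,0],[-0.05,0.12,0]], "turn": [[0,0,0],[0,0,0],[0,0,0],[0,0,0],[0,0,0],[0,0,0],[0,0,0]], "jaw": [100,100,100,100,100,100,100]}}

```text
time_s: 23.4
tool_pos: [0.4337, 0.2551, 0.1706]
ee_rot: [[0.845, 0.535, 0.001], [0.535, -0.845, -0.0], [0.0, 0.0, -1.0]]
ft_force: [0.1, -1.2, 0.0]
gripper_width: 0.0879
```

```bash
python3 st.py;  python3 w.py w11 tomato1 .023
python3 - <<'E'
from h import *
p=camera("top");save(p,"top11",1.5)
E
```

```text
t 23.45 [0.4339 0.2548 0.1705] R [[0.845, 0.534, 0.0], [0.534, -0.845, -0.0], [0.0, 0.0, -1.0]] w 0.0886 F [ 1.  -1.   0.2]
t 23.45 tcp [0.4339 0.2548 0.1705] R [[0.845, 0.534, 0.0], [0.534, -0.845, -0.0], [0.0, 0.0, -1.0]] w 0.0886 F [ 1.  -1.   0.2] q [ 0.3   0.39  1.57 -0.    1.18 -0.27]
T tomato1 0.79 4327 ell [258.5 177.5] [72. 75.] [0.4349 0.2573 0.023 ]
P tomato1 0.74 [259.4 182.7] [0.4378 0.254  0.023 ]
```

View pics/w11.png

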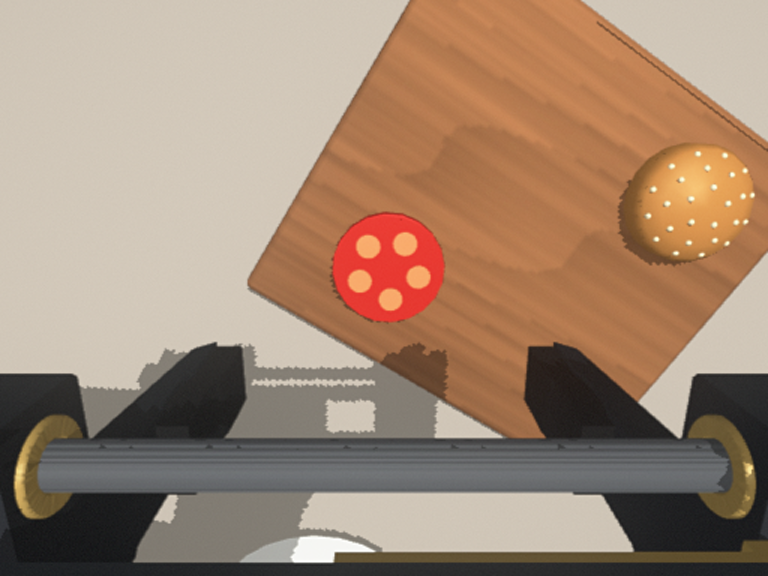

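View pics/top11.png

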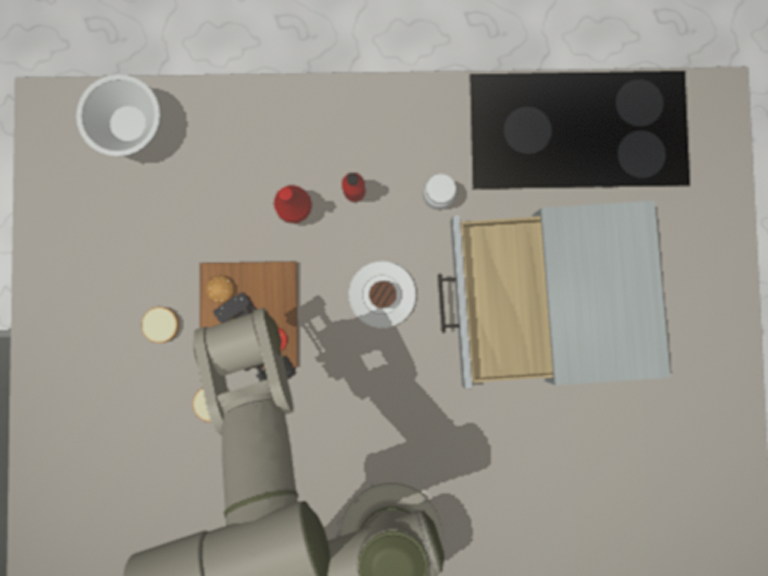

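The tomato is at scaled (388,267), and the top view shows the tray empty and the stack on the plate. I grasp the tomato.

Request:
{"fn": "step_arm", "kwargs": {"linear": [[0.001,0.002,-0.03],[0.001,0.002,-0.06],[0.001,0.002,-0.095],[0.001,0.002,-0.12],[0.001,0.002,-0.131],[0.001,0.002,-0.131],[0.001,0.002,-0.131],[0.001,0.002,-0.131],[0.001,0.002,-0.131],[0.001,0.002,-0.131]], "turn": [[0,0,0],[0,0,0],[0,0,0],[0,0,0],[0,0,0],[0,0,0],[0,0,0],[0,0,0],[0,0,0],[0,0,0]], "jaw": [100,100,100,100,100,100,55,55,55,55], "squeeze": 15}}

```text
time_s: 24.48
tool_pos: [0.4344, 0.2577, 0.0393]
ee_rot: [[0.845, 0.535, 0.0], [0.535, -0.845, 0.0], [0.0, 0.0, -1.0]]
ft_force: [0.1, 0.1, 0.0]
gripper_width: 0.0637
```

```bash
python3 st.py
```

```text
t 24.53 [0.4344 0.2577 0.0393] R [[0.845, 0.535, 0.0], [0.535, -0.845, 0.0], [0.0, 0.0, -1.0]] w 0.0615 F [-0.3 -0.5 -0.2]
```

Request:
{"fn": "step_arm", "kwargs": {"linear": [[0,0,0],[0,0,0.02],[0,0,0.05],[0,0,0.09],[0.014,-0.035,0.11],[0.028,-0.07,0.11],[0.042,-0.105,0.11],[0.056,-0.14,0.11],[0.07,-0.175,0.11],[0.084,-0.212,0.11]], "turn": [[0,0,0],[0,0,0],[0,0,0],[0,0,0],[0,0,0],[0,0,0],[0,0,0],[0,0,0],[0,0,0],[0,0,0]], "jaw": [55,55,55,55,55,55,55,55,55,55]}}

```text
time_s: 25.37
tool_pos: [0.5185, 0.0442, 0.1494]
ee_rot: [[0.844, 0.536, 0.0], [0.536, -0.844, 0.0], [0.0, 0.0, -1.0]]
ft_force: [0.1, 0.6, 0.5]
gripper_width: 0.061
```

Request:
{"fn": "step_arm", "kwargs": {"linear": [[0.013,-0.033,0],[0.013,-0.035,-0.03],[0.013,-0.035,-0.05],[0.013,-0.035,-0.06],[0.013,-0.035,-0.066],[0.013,-0.035,-0.066],[0.013,-0.035,-0.066]], "turn": [[0,0,0],[0,0,0],[0,0,0],[0,0,0],[0,0,0],[0,0,0],[0,0,0]], "jaw": [55,55,55,55,55,55,55]}}

```text
time_s: 25.95
tool_pos: [0.5316, 0.0112, 0.0839]
ee_rot: [[0.844, 0.536, 0.001], [0.536, -0.844, -0.0], [0.001, 0.001, -1.0]]
ft_force: [0.1, -0.9, -1.0]
gripper_width: 0.0614
```

```bash
python3 st.py;  python3 w.py w12
```

```text
t 26.0 [0.5317 0.0111 0.0842] R [[0.844, 0.536, 0.002], [0.536, -0.844, -0.0], [0.001, 0.001, -1.0]] w 0.0611 F [-0.3 -0.1  0.1]
t 26.0 tcp [0.5317 0.0111 0.0842] R [[0.844, 0.536, 0.002], [0.536, -0.844, -0.0], [0.001, 0.001, -1.0]] w 0.0611 F [-0.3 -0.1  0.1] q [-0.2   0.55  1.6   0.    1.   -0.77]
```

View pics/w12.png

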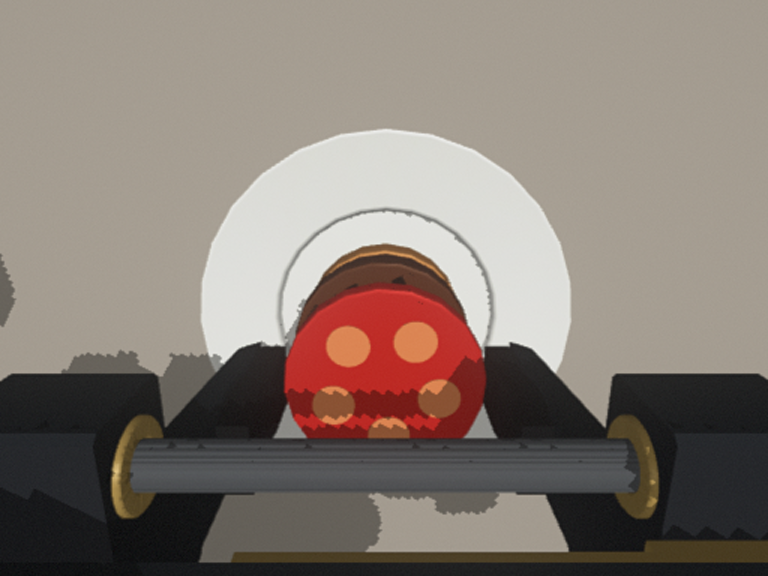

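The tomato is aligned over the stack, on column ~385. I lower it.

Request:
{"fn": "step_arm", "kwargs": {"linear": [[0,0,-0.008],[0,0,-0.013],[0,0,-0.0165],[0,0,-0.0172],[0,0,-0.0172],[0,0,-0.0172]], "turn": [[0,0,0],[0,0,0],[0,0,0],[0,0,0],[0,0,0],[0,0,0]], "jaw": [55,55,55,55,55,55]}}

```text
time_s: 26.55
tool_pos: [0.5311, 0.0108, 0.0661]
ee_rot: [[0.845, 0.536, -0.0], [0.536, -0.845, -0.0], [-0.0, -0.0, -1.0]]
ft_force: [-1.6, 0.9, 4.6]
gripper_width: 0.0616
```

Request:
{"fn": "step_arm", "kwargs": {"linear": [[0,0,0],[0,0,0],[0,0,0],[0,0,0.01],[0,0,0.04],[0,0,0.08],[0,0.03,0.11],[0,0.065,0.115],[0,0.1,0.115],[0,0.14,0.115]], "turn": [[0,0,0],[0,0,0],[0,0,0],[0,0,0],[0,0,0],[0,0,0],[0,0,0],[0,0,0],[0,0,0],[0,0,0]], "jaw": [80,84,88,88,88,88,88,95,100,100]}}

```text
time_s: 27.38
tool_pos: [0.5313, 0.1517, 0.1827]
ee_rot: [[0.845, 0.534, 0.002], [0.534, -0.845, 0.0], [0.002, 0.001, -1.0]]
ft_force: [0.7, 0.0, -0.2]
gripper_width: 0.0881
```

```bash
python3 st.py; python3 loc.py | grep -v xx | grep bun_top
python3 - <<'E'
from h import *
p=camera("top");save(p,"top13",1.5)
E
```

```text
t 27.43 [0.5303 0.1581 0.1823] R [[0.843, 0.538, 0.001], [0.538, -0.843, 0.003], [0.003, -0.001, -1.0]] w 0.0879 F [-3.2  3.8 -1.7]
top T bun_top 0.75 [144.8 192. ] 269 [0.549  0.3712 0.02  ]
top P bun_top 0.56 [146.3 191.5] [0.5529 0.3714 0.015 ]
scene T bun_top 0.75 [235.5 254. ] 619 [0.729  0.1881 0.02  ]
scene T bun_top 0.65 [309.1 274.8] 282 [0.5525 0.3738 0.02  ]
scene T bun_top 0.52 [228.7 139.9] 4290 [ 0.5277 -0.267   0.02  ]
scene T bun_top 0.48 [215.2 121.2] 8944 [ 0.5277 -0.3932  0.02  ]
scene P bun_top 0.81 [309.1 272.6] [0.5484 0.3638 0.015 ]
```

View pics/top13.png

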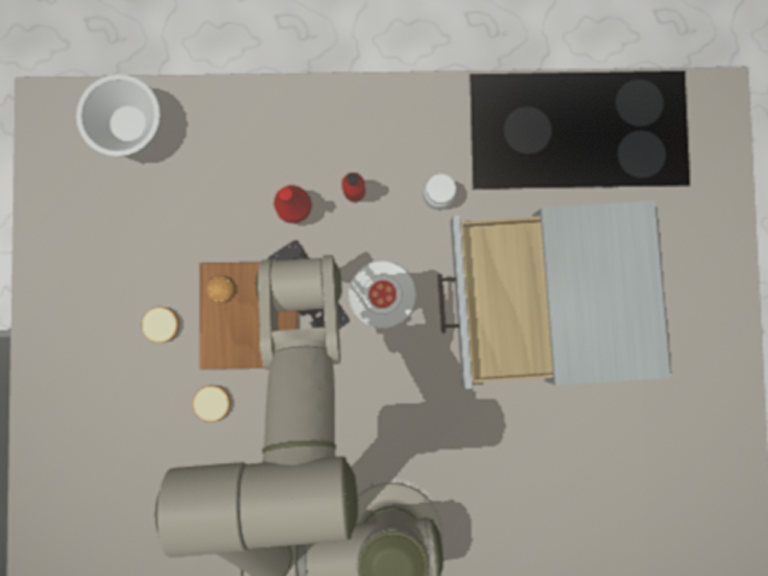

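Tomato placed, and it looks centred on the plate. The bun top is still at (220,289). Next I fetch it.

Request:
{"fn": "step_arm", "kwargs": {"linear": [[0.02,0.22,-0.012],[0.02,0.22,-0.012],[0.02,0.22,-0.012],[0.02,0.22,-0.012],[0.02,0.22,-0.012],[0.02,0.22,-0.012],[0.02,0.22,-0.012],[0.02,0.22,-0.012],[0.02,0.22,-0.012]], "turn": [[0,0,0],[0,0,0],[0,0,0],[0,0,0],[0,0,0],[0,0,0],[0,0,0],[0,0,0],[0,0,0]], "jaw": [100,100,100,100,100,100,100,100,100]}}

```text
time_s: 30.13
tool_pos: [0.5513, 0.3696, 0.1691]
ee_rot: [[0.845, 0.535, -0.0], [0.535, -0.845, -0.0], [-0.0, 0.0, -1.0]]
ft_force: [0.9, 0.3, -0.2]
gripper_width: 0.088
```

```bash
python3 st.py;  python3 w.py w14 bun_top .026
```

```text
t 30.18 [0.5515 0.3694 0.1693] R [[0.845, 0.534, -0.0], [0.534, -0.845, -0.0], [-0.0, 0.0, -1.0]] w 0.0879 F [ 0.2 -0.  -0.5]
t 30.1833 tcp [0.5515 0.3694 0.1693] R [[0.845, 0.534, -0.0], [0.534, -0.845, -0.0], [-0.0, 0.0, -1.0]] w 0.0879 F [ 0.2 -0.  -0.5] q [ 0.41  0.65  1.09 -0.    1.4  -0.15]
T bun_top 0.78 4526 ell [256.4 176.2] [74. 76.] [0.5498 0.3728 0.026 ]
T bun_top 0.71 56873 ell [155.2 159.9] [254. 343.] [0.4746 0.3411 0.026 ]
P bun_top 0.91 [253.7 175.8] [0.5478 0.3719 0.026 ]
```

View pics/w14.png

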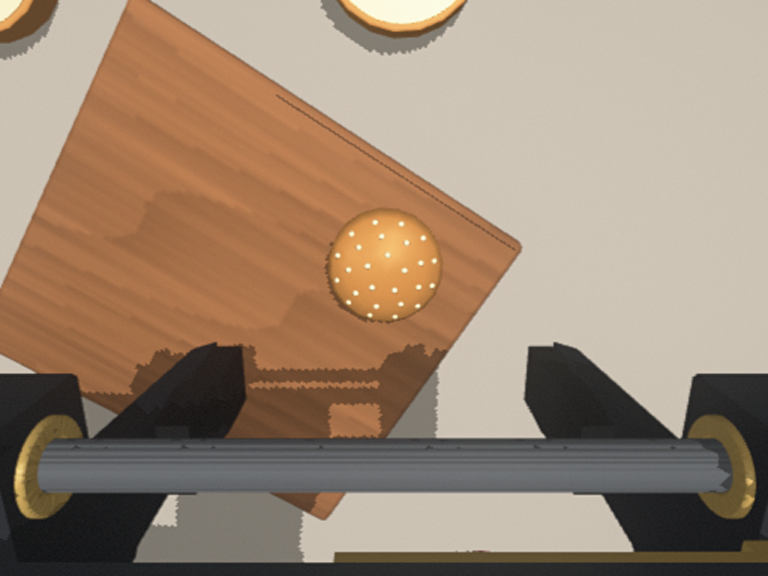

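Request:
{"fn": "step_arm", "kwargs": {"linear": [[-0.002,0.0025,-0.03],[-0.002,0.0025,-0.06],[-0.002,0.0025,-0.095],[-0.002,0.0025,-0.12],[-0.002,0.0025,-0.13],[-0.002,0.0025,-0.13],[-0.002,0.0025,-0.13],[-0.002,0.0025,-0.13],[-0.002,0.0025,-0.13],[-0.002,0.0025,-0.13]], "turn": [[0,0,0],[0,0,0],[0,0,0],[0,0,0],[0,0,0],[0,0,0],[0,0,0],[0,0,0],[0,0,0],[0,0,0]], "jaw": [100,100,100,100,100,100,55,55,55,55], "squeeze": 15}}

```text
time_s: 31.17
tool_pos: [0.5495, 0.3732, 0.0395]
ee_rot: [[0.845, 0.535, 0.001], [0.535, -0.845, 0.0], [0.001, 0.0, -1.0]]
ft_force: [0.3, 0.5, -0.0]
gripper_width: 0.0641
```

```bash
python3 st.py
```

```text
t 31.22 [0.5495 0.3732 0.0395] R [[0.845, 0.535, 0.001], [0.535, -0.845, 0.0], [0.001, 0.0, -1.0]] w 0.0609 F [-0.5 -0.6  1.6]
```

Request:
{"fn": "step_arm", "kwargs": {"linear": [[0,0,0],[0,0,0.02],[0,0,0.05],[0,0,0.09],[0,-0.035,0.12],[-0.004,-0.075,0.12],[-0.006,-0.115,0.12],[-0.008,-0.155,0.12],[-0.01,-0.195,0.12],[-0.012,-0.235,0.12]], "turn": [[0,0,0],[0,0,0],[0,0,0],[0,0,0],[0,0,0],[0,0,0],[0,0,0],[0,0,0],[0,0,0],[0,0,0]], "jaw": [55,55,55,55,55,55,55,55,55,55]}}

```text
time_s: 32.05
tool_pos: [0.5367, 0.1366, 0.1592]
ee_rot: [[0.844, 0.536, 0.0], [0.536, -0.844, 0.0], [0.0, 0.0, -1.0]]
ft_force: [1.7, 0.1, -0.8]
gripper_width: 0.0611
```

Request:
{"fn": "step_arm", "kwargs": {"linear": [[-0.001,-0.04,0],[-0.003,-0.08,0],[-0.006,-0.11,-0.01],[-0.006,-0.1275,-0.03],[-0.006,-0.1275,-0.05],[-0.006,-0.1275,-0.062],[-0.006,-0.1275,-0.068],[-0.006,-0.1275,-0.068],[-0.006,-0.1275,-0.068]], "turn": [[0,0,0],[0,0,0],[0,0,0],[0,0,0],[0,0,0],[0,0,0],[0,0,0],[0,0,0],[0,0,0]], "jaw": [55,55,55,55,55,55,55,55,55]}}

```text
time_s: 32.8
tool_pos: [0.5315, 0.011, 0.0914]
ee_rot: [[0.844, 0.536, 0.0], [0.536, -0.844, -0.0], [0.0, 0.0, -1.0]]
ft_force: [0.3, 0.1, 0.1]
gripper_width: 0.0611
```

```bash
python3 st.py;  python3 w.py w15
```

```text
t 32.85 [0.5316 0.011  0.0918] R [[0.844, 0.536, 0.001], [0.536, -0.844, -0.0], [0.001, 0.001, -1.0]] w 0.0611 F [ 0.1  0.5 -0.2]
t 32.85 tcp [0.5316 0.011  0.0918] R [[0.844, 0.536, 0.001], [0.536, -0.844, -0.0], [0.001, 0.001, -1.0]] w 0.0611 F [ 0.1  0.5 -0.2] q [-0.2   0.54  1.59  0.    1.02 -0.77]
```

View pics/w15.png

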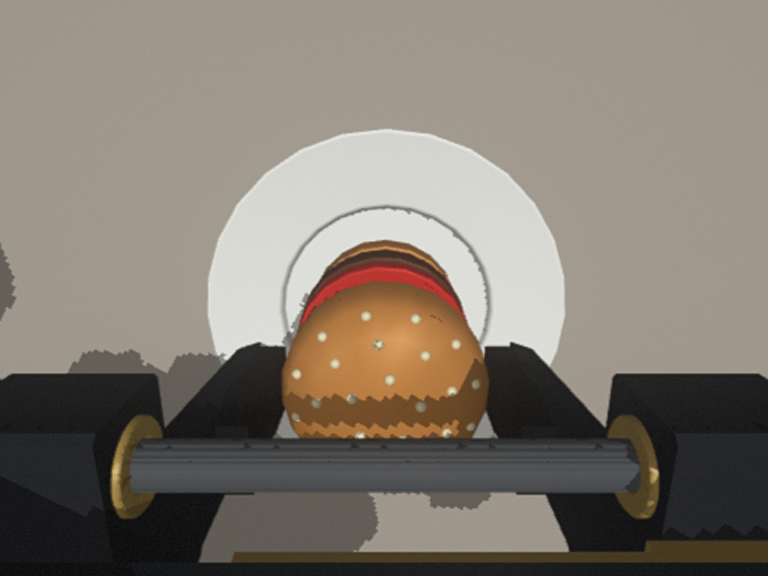

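The bun top is level and centred over the tomato. I lower it.

Request:
{"fn": "step_arm", "kwargs": {"linear": [[0,0,-0.008],[0,0,-0.013],[0,0,-0.016],[0,0,-0.017],[0,0,-0.017],[0,0,-0.017]], "turn": [[0,0,0],[0,0,0],[0,0,0],[0,0,0],[0,0,0],[0,0,0]], "jaw": [55,55,55,55,55,55]}}

```text
time_s: 33.4
tool_pos: [0.5311, 0.0109, 0.0747]
ee_rot: [[0.844, 0.536, 0.0], [0.536, -0.844, -0.0], [0.0, 0.0, -1.0]]
ft_force: [-3.2, 0.0, 10.3]
gripper_width: 0.0616
```

Request:
{"fn": "step_arm", "kwargs": {"linear": [[0,0,0],[0,0,0],[0,0,0],[0,0,0.01],[0,0,0.04],[0,0,0.08],[0,0,0.1],[0,0,0.12],[0.03,-0.03,0.12],[0.03,-0.03,0.12]], "turn": [[0,0,0],[0,0,0],[0,0,0],[0,0,0],[0,0,0],[0,0,0],[0,0,0],[0,0,0],[0,0,0],[0,0,0]], "jaw": [80,84,88,88,88,88,88,88,70,40]}}

```text
time_s: 34.23
tool_pos: [0.5644, -0.0224, 0.196]
ee_rot: [[0.845, 0.534, 0.006], [0.534, -0.845, -0.002], [0.003, 0.005, -1.0]]
ft_force: [-0.2, -1.0, -0.8]
gripper_width: 0.0662
```

```bash
python3 st.py;  python3 w.py w16 bun_top .062 plate .013
python3 - <<'E'
from h import *
p=camera("scene");save(p,"sc16",6,(200,140,320,230))
E
```

```text
t 34.28 [ 0.5627 -0.021   0.1948] R [[0.846, 0.534, 0.002], [0.534, -0.846, -0.001], [0.001, 0.002, -1.0]] w 0.0624 F [-0.6 -0.  -0.6]
t 34.2833 tcp [ 0.5627 -0.021   0.1948] R [[0.846, 0.534, 0.002], [0.534, -0.846, -0.001], [0.001, 0.002, -1.0]] w 0.0624 F [-0.6 -0.  -0.6] q [-0.25  0.46  1.37 -0.    1.31 -0.81]
T bun_top 0.96 5383 ell [243.2 128.7] [81. 83.] [0.5321 0.0101 0.062 ]
T bun_top 0.59 1645 ell [351.  349.1] [39. 54.] [ 0.7188 -0.1066  0.062 ]
T bun_top 0.3 12224 ell [ 62.2 234.2] [ 60. 153.] [ 0.4521 -0.1407  0.062 ]
P bun_top 0.97 [246.2 127.5] [0.5336 0.0121 0.062 ]
T plate 0.92 17303 ell [246.3 117.5] [168. 171.] [0.5307 0.0143 0.013 ]
```

View pics/w16.png

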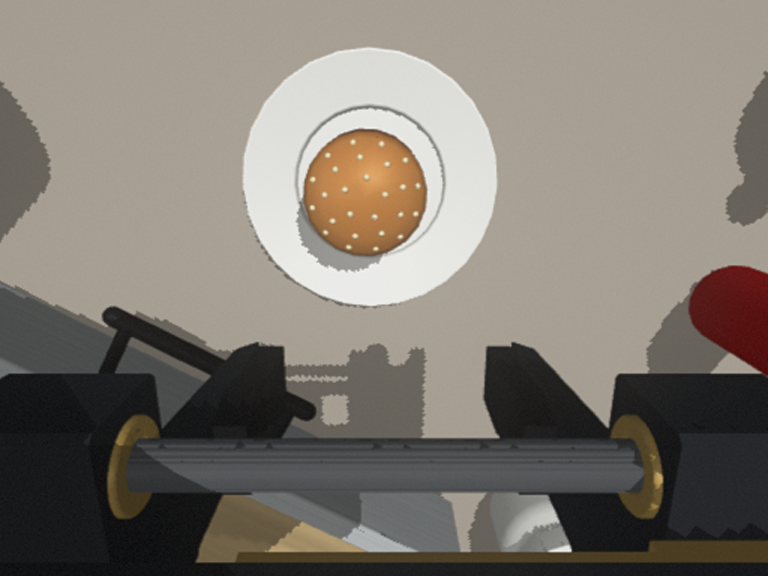

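View pics/sc16.png

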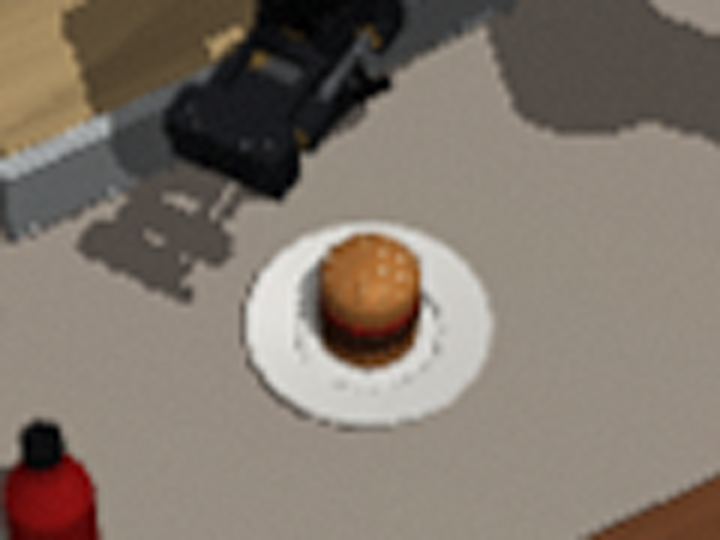

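The burger stands centred: the bun top is at scaled (366,192), with the offset from the plate explained by parallax. Now I push the drawer shut, with closed fingers on the front of the handle bar.

Request:
{"fn": "step_arm", "kwargs": {"linear": [[-0.053,-0.07,0],[-0.053,-0.07,0],[-0.053,-0.07,0],[-0.053,-0.07,0],[-0.053,-0.07,0],[-0.053,-0.07,0],[-0.053,-0.07,0],[-0.053,-0.07,0],[-0.053,-0.07,0],[-0.053,-0.07,0]], "turn": [[0,0,-0.52],[0,0,-0.52],[0,0,-0.52],[0,0,-0.52],[0,0,-0.52],[0,0,-0.52],[0,0,-0.52],[0,0,-0.52],[0,0,-0.52],[0,0,-0.52]], "jaw": [0,0,0,0,0,0,0,0,0,0]}}

```text
time_s: 35.42
tool_pos: [0.5083, -0.0889, 0.194]
ee_rot: [[0.999, 0.047, -0.0], [0.047, -0.999, 0.0], [-0.0, -0.0, -1.0]]
ft_force: [0.6, -0.4, -0.3]
gripper_width: 0.0004
```

```bash
python3 st.py;  python3 w.py w17 warmer_drawer0_handle .052
```

```text
t 35.47 [ 0.5083 -0.089   0.194 ] R [[0.999, 0.046, -0.0], [0.046, -0.999, 0.0], [-0.0, -0.0, -1.0]] w 0.0007 F [ 0.7 -1.4  0.6]
t 35.4667 tcp [ 0.5083 -0.089   0.194 ] R [[0.999, 0.046, -0.0], [0.046, -0.999, 0.0], [-0.0, -0.0, -1.0]] w 0.0007 F [ 0.7 -1.4  0.6] q [-0.4   0.38  1.5  -0.    1.26 -0.45]
T warmer_drawer0_handle 0.8 18282 ell [256.1 273.8] [110. 410.] [ 0.5125 -0.1723  0.052 ]
P warmer_drawer0_handle 0.84 [257.3 219. ] [ 0.5112 -0.1212  0.052 ]
```

View pics/w17.png

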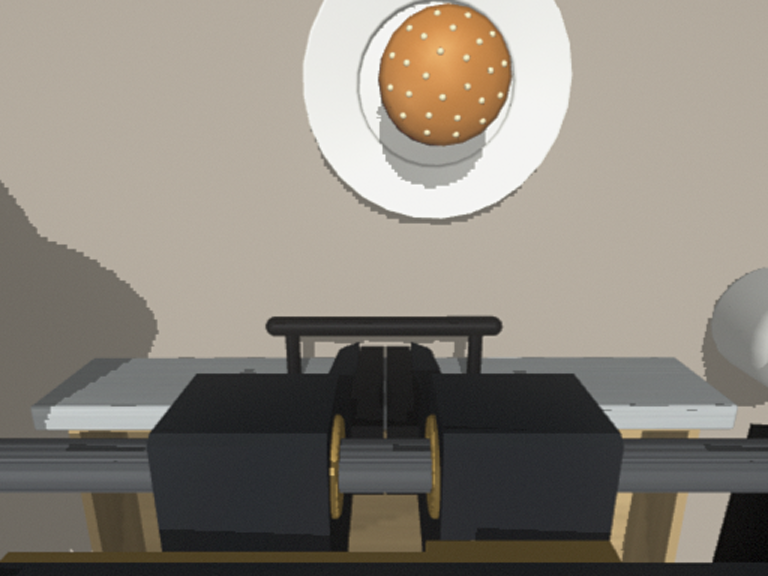

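Request:
{"fn": "step_arm", "kwargs": {"linear": [[0,0.001,-0.03],[0,0.001,-0.06],[0,0.001,-0.09],[0,0.001,-0.115],[0,0.001,-0.128],[0,0.001,-0.132],[0,0.001,-0.132]], "turn": [[0,0,0],[0,0,0],[0,0,0],[0,0,0],[0,0,0],[0,0,0],[0,0,0]], "jaw": [0,0,0,0,0,0,0]}}

```text
time_s: 36.2
tool_pos: [0.508, -0.0882, 0.0614]
ee_rot: [[0.999, 0.045, -0.002], [0.045, -0.999, 0.001], [-0.002, -0.001, -1.0]]
ft_force: [0.7, 0.2, -0.5]
gripper_width: 0.0003
```

Request:
{"fn": "step_arm", "kwargs": {"linear": [[0.0004,-0.01,0],[0.001,-0.025,0],[0.002,-0.045,0],[0.003,-0.065,0],[0.0037,-0.085,0],[0.0046,-0.105,0],[0.0055,-0.125,0],[0.0063,-0.145,0],[0.007,-0.16,0],[0.0075,-0.17,0]], "turn": [[0,0,0],[0,0,0],[0,0,0],[0,0,0],[0,0,0],[0,0,0],[0,0,0],[0,0,0],[0,0,0],[0,0,0]], "jaw": [0,0,0,0,0,0,0,0,0,0]}}

```text
time_s: 37.03
tool_pos: [0.516, -0.2604, 0.0632]
ee_rot: [[0.999, 0.044, 0.002], [0.044, -0.999, -0.001], [0.002, 0.002, -1.0]]
ft_force: [-0.6, 0.6, -0.2]
gripper_width: 0.0006
```

Request:
{"fn": "step_arm", "kwargs": {"linear": [[0.0002,-0.004,0],[0.0004,-0.008,0],[0.0005,-0.011,0],[0.0005,-0.011,0]], "turn": [[0,0,0],[0,0,0],[0,0,0],[0,0,0]], "jaw": [0,0,0,0]}}

```text
time_s: 37.37
tool_pos: [0.5163, -0.2692, 0.0622]
ee_rot: [[0.999, 0.045, 0.0], [0.045, -0.999, -0.0], [0.0, 0.0, -1.0]]
ft_force: [-0.4, 0.3, 0.2]
gripper_width: 0.0004
```

Request:
{"fn": "step_arm", "kwargs": {"linear": [[0,-0.002,0],[0.0001,-0.004,0],[0.0001,-0.004,0]], "turn": [[0,0,0],[0,0,0],[0,0,0]], "jaw": [0,0,0]}}

```text
time_s: 37.62
tool_pos: [0.5164, -0.2732, 0.062]
ee_rot: [[0.999, 0.045, -0.0], [0.045, -0.999, -0.0], [-0.0, 0.0, -1.0]]
ft_force: [0.2, 1.4, 0.5]
gripper_width: 0.0001
```

Request:
{"fn": "step_arm", "kwargs": {"linear": [[0.0001,-0.002,0],[0.0001,-0.004,0],[0.0001,-0.004,0]], "turn": [[0,0,0],[0,0,0],[0,0,0]], "jaw": [0,0,0]}}

```text
time_s: 37.87
tool_pos: [0.5165, -0.2774, 0.062]
ee_rot: [[0.999, 0.045, 0.0], [0.045, -0.999, -0.0], [0.0, 0.0, -1.0]]
ft_force: [0.5, 0.7, 0.4]
gripper_width: 0.0002
```

Request:
{"fn": "step_arm", "kwargs": {"linear": [[0.0001,-0.002,0],[0.0001,-0.003,0],[0.0001,-0.003,0]], "turn": [[0,0,0],[0,0,0],[0,0,0]], "jaw": [0,0,0]}}

```text
time_s: 38.12
tool_pos: [0.5165, -0.2779, 0.062]
ee_rot: [[0.999, 0.045, -0.001], [0.045, -0.999, 0.005], [-0.001, -0.005, -1.0]]
ft_force: [1.7, 13.1, 4.5]
gripper_width: 0.0002
```

The force rose to 13 N and the tool stopped moving, so the drawer is at its end. I back off and check.

Request:
{"fn": "step_arm", "kwargs": {"linear": [[0,0.004,0],[0,0.012,0],[-0.001,0.03,0.01],[-0.002,0.04,0.05],[-0.03,0.04,0.09],[-0.07,0.04,0.13],[-0.1,0.02,0.17],[-0.13,0,0.2],[-0.15,0,0.2],[-0.15,0,0.2]], "turn": [[0,0,0],[0,0,0],[0,0,0],[0,0,0],[0,0,0],[0,0,0],[0,0,0],[0,0,0],[0,0,0],[0,0,0]], "jaw": [0,0,0,0,0,0,0,0,0,0]}}

```text
time_s: 38.95
tool_pos: [0.3641, -0.2815, 0.2653]
ee_rot: [[0.999, 0.043, 0.002], [0.043, -0.999, -0.005], [0.002, 0.005, -1.0]]
ft_force: [0.7, -0.5, -0.2]
gripper_width: 0.0002
```

```bash
python3 st.py
python3 - <<'E'
from h import *
p=camera("top");save(p,"top18",1.5); save(p,"top18c",4,(230,110,430,260))
for k in("bun_top","plate","vase","oil_bottle","sugar_pot","warmer_drawer0_handle"):
  for r in pinpoint(k,p)[:1]: print("P",k,round(r["confidence"],2),np.round(r["pixel"],1))
p=camera("scene");save(p,"sc18",1.5)
E
```

```text
t 39.0 [ 0.3643 -0.2814  0.2647] R [[0.999, 0.042, 0.002], [0.042, -0.999, -0.005], [0.002, 0.005, -1.0]] w 0.0004 F [ 0.2 -0.1  0.4]
P bun_top 0.78 [254.5 192.4]
P plate 0.86 [252.1 196.2]
P vase 0.98 [196.  141.5]
P oil_bottle 0.63 [168.8 210.3]
P sugar_pot 0.63 [293.  130.6]
P warmer_drawer0_handle 0.65 [347.6 194.9]
```

View pics/top18c.png

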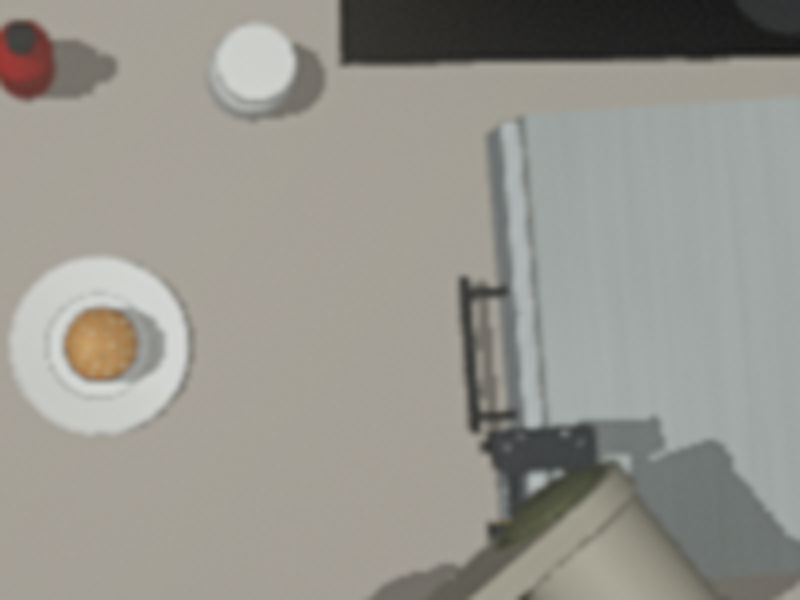

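View pics/sc18.png

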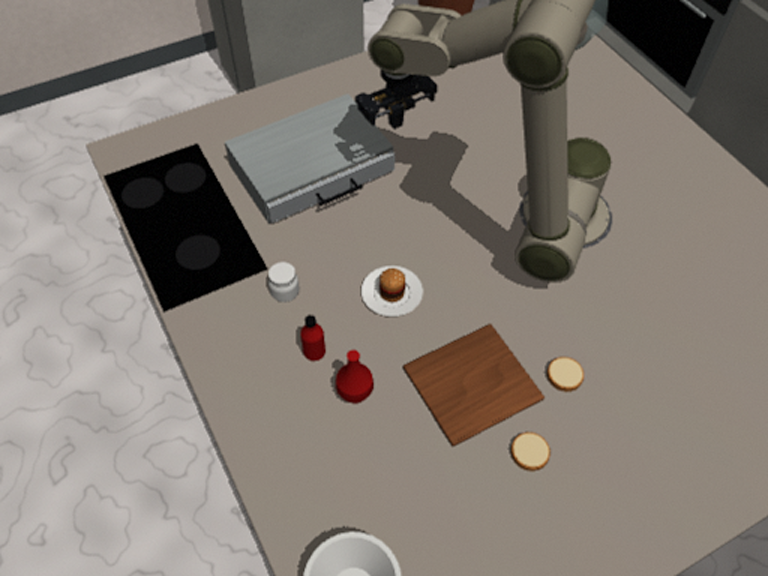

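The drawer has no gap left, the burger stands centred on the plate at scaled (392,285), and the vase, bottle and pot are where they were. I hand in.

```bash
python3 -c "
from h import *
print(env.close_job())"
```

```text
the job is handed in; nothing more can be done
None
```

I built the burger on the plate and handed the job in after about 39 s of the 210 s allowed. From the bottom it is the small bun base, both patties from the drawer, the one tomato slice and the sesame top, dome up. Only two patties and one tomato slice were present at the start.

**Burger:** The last pictures show it upright and in the middle of the plate. The wrist camera put the bun top about 2–4 mm from the plate centre, roughly its calibration error.

**Drawer:** The tray was empty before I shut it. I pushed it until the tool stopped moving at 13 N, and the top view shows no gap left.

**Other things:** The vase, oil bottle and sugar pot look unmoved, and nothing fell. The two larger bun look-alikes were not touched.

**Disagreement:** In the final top view the network put the oil bottle on the empty board. I took that as a false detection, because the pictures show the bottle in its original place.

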